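# Re-clamp a pipe offcut in a bench vice with a kick-down lock lever

### The arm

A 7-joint arm with a two-finger parallel gripper is mounted at the origin on a cart in front of the work surface, level with it; the furniture and walls round the work are solid. World frame = base frame: x ahead of the robot, y to its left, z up, the work surface at z = 0. Lengths are in m, angles in rad, forces in N, time in s.
With the tool pointing down it reaches from about 0.425 to 1.025 m from the base axis. Payload 3.6 kg.
Tool frame: the origin (TCP) lies midway between the tips of the shut fingers; the grasp point (between the pads) lies 19 mm behind it; y points along the fingers, z is the direction in which the jaws open and shut, and the axes are right-handed (so a half turn about y gives the same grasp; the last joint's range is limited). The gripper opens to 85 mm and grips with 20 to 120 N. Pads are 22 mm wide; open, the fingers measure 114 mm over their backs; the gripper's body (76 mm by 85 mm) begins 54 mm behind the grasp point. The pads swing forward as they close: fully open they stand 13 mm farther back than shut.
Start: joints at [1.034, 0.591, 0.048, 1.609, -0.033, 0.943, -0.034], TCP at [0.311, -0.655, 0.231] pointing down, gripper open.
Joint ranges: [-2.69, 2.69], [-0.47, 2.24], [-1.27, 1.36], [0.19, 2.51], [-1.53, 4.68], [0.08, 2.07], [-3.09, 3.09]. Speed limits (rad/s): [2.57, 2.57, 3.14, 3.14, 3.14, 3.14, 3.14].

### API

Orientations are given as a unit quaternion [w, x, y, z].
In Python, from station import ctrl gives the robot as it stands.
- The arm moves only by the shell command python3 -m crank 'ROWS' [FORCE]. ROWS is JSON, one flat list of numbers, 5 for each row, row after row: the shift along the tool's x, y, z in cm, then the turn about the tool's y in rad, then the closure, from -1 (fully open) to 1 (shut). In form: [x, y, z, yaw, jaw, x, y, z, yaw, jaw, ...]. A call has 1 to 8 rows; each row is the pose to reach, as a shift and turn from the pose commanded when the call began, along the tool's axes at that moment; what a row does not reach only later rows make up. A row lasts 1/8 s, in which the tool goes at most 62.5 mm and 10.7 degrees, less where a joint would pass 70% of its speed; a pose out of reach is approached as far as the arm can. A call with a gripper value outside its range is refused whole. The fingers move at their own pace and stop on an object; FORCE is the grip in N (left out, the last holds). Time passes only in rows, so rows that repeat a pose let the fingers close. It gives the time, the measured TCP pose, the force and the opening at its end, in the units of the state.
- ctrl.get_state(): the state, without advancing time (a new reading comes with each control period).
- ctrl.read_camera(name): name is "scene" or "side" or "wrist"; returns a dict with "color" (384x512x3 uint8, red, green, blue), "intrinsics" (3x3 intrinsics, pixels), "R" (3x3) and "t" (3): a world point X has camera coordinates R X + t. Camera axes: x right, y down, z forward; pixel columns grow to the right and rows downward; lengths in m; the calibration is good to about 2 mm. A picture is of the moment at which its call begins. There is no depth.
- ctrl.close_job(): hands the job in, once; it reports no verdict.
The state is a dict: "clock": time; "joint_positions": joint angles; "joint_vel": joint speeds; "joint_torque": joint torques, N m; "ee_pos": TCP position; "eef_rot": TCP orientation; "wrist_force": force on the tool from outside, world axes, zero at the start; "moment": the same for the moment, N m; "grip_width": finger opening in m.
Only numpy, scipy, OpenCV 4.12 (cv2) and the standard library are available. Lean on these libraries where they do the work, as an engineer would, in place of code of your own. Each camera call takes 0.05 s, during which the arm holds its last target.

### The job

Clamp the upright pipe offcut in the quick bench vice: flick the red lock lever up to free the sliding jaw, slide the jaw until it has pushed the pipe home against the end stop and presses on it gently with about 10 N, and push the lever fully down again so that the jaw stays locked at that pressure. Keep the pipe upright, do not squeeze it hard, leave the things standing around the vice alone, and let go at the end.

Things in the scene. Friction and masses are not known exactly. Their poses are not given: they have to be found in the camera images.
- vice: Grey vice fixed on a thin brown board (its top 6 mm above the table): bed 115 mm (its x) by 420 mm (its y, -215 to +205), 12 mm thick. Origin under the bed's middle; z up. A steel rail 30 mm wide, 34 mm high, runs along y at x = 0, from y = -200 to +75 mm, and carries the blue sliding jaw. The grey fixed end stop (85 mm wide, 78 mm high) stands at the +y end. The lock lever points to -x.
- stop_face (a point): Middle of the flat dark face of the end stop that the pipe is pushed against, at [0, 160, 54] mm in the vice's frame; the face looks along the vice's -y. Axes as the vice's.
- jaw: Blue sliding jaw, 55 mm wide (x), 84 mm long (y), 76 mm high; it carries the lever, screw and pad. Origin level with the bed's underside, 52 mm under the lever's hinge; axes as the vice's. Starts at y = -150 to -90 mm of the vice, can go to +65. Lever up, it slides along y with 1 to 3 N and stays where left, unless the pad's spring pushes it back. Locked, it resists about 20 N.
- lever_grip (a point): Middle of the lever's red grip, 88 mm from the hinge. The grip is 46 mm long (along the lever), 14 mm wide (along the vice's y) and 14 mm thick; lever down, this point is 58 mm above the table, with nothing but table or board beneath, and it can be pinched from above across its 14 mm width. Its x axis points along the lever towards the hinge, its y axis is the vice's y.
- lever_hinge (a point): Hinge axis of the lever, 52 mm above the bed's underside, right above the jaw's origin; the axis is the vice's y.
- pipe: Loose grey steel pipe offcut standing on end on the bed, 42 mm outside diameter, 85 mm high, 0.2 to 0.3 kg; origin at the centre of its underside, 12 mm above the vice's origin. It starts between jaw and end stop, 5 to 25 mm short of the stop face.
- bolt: Bystander: steel bolt standing on its head, 29 mm across, 70 mm high; origin at the centre of its underside.
- tape: Bystander: roll of masking tape lying flat, 100 mm across, 25 mm high; origin at the centre of its underside.
- bolt_small: Bystander: rusty bolt standing on its head, 26 mm across, 59 mm high; origin at the centre of its underside.
- jaw_front (a point): Middle of the jaw's blue front, 48 mm ahead (+y) of its origin, 55 mm above it. From it a screw carries a dark flat pressure pad, 50 mm wide, 40 mm high, facing +y. The screw was left at an unknown setting (not measured; it does not move in use): the pad's face stands 20 to 36 mm ahead of this point. The pad is sprung: 4 N per mm, 7 mm travel.
- lever (a joint): Lock lever on the jaw, hinge angle in rad: 0 = fully down, level, pointing to the vice's -x, jaw locked (start); grows as it is raised, to 1.35 = nearly upright. Below about 0.9 its cam grips the rail; its dead point is near 0.3, below that it stays down. Moving it takes up to about 12 N at the grip. It stays at any angle where it is left. Above 1.0 the jaw is free.
- punch: Bystander: steel centre punch lying flat, 110 mm long (roughly along its y), 10 mm thick; origin at the middle of its underside.
Not all that is in view belongs to the job. Leave any blue or purple look-alike of the pipe alone.

How it is judged:
By the outcome, as a careful person would: the job done as asked, in the order asked, and still so for the second after the job is handed in, with the robot touching nothing.
It also fails if it takes over 64 s, if anything falls off the work surface, if the arm or the gripper's body presses on something with over 40 N, if the wrist force passes 120 N, or if a joint passes its speed limit or range.

## Working session

There is one attempt and no reset: what is moved stays moved. The work goes in short steps, Python scripts to look and compute and a shell command to move; the robot and the scene stay as the last step left them, time stands still between calls to the robot, and variables do not carry over. Pictures are saved under pics/ and viewed, and the job is handed in when it is done.

```bash
ls; mkdir -p pics
python3 - <<'E'
from station import ctrl
import cv2,numpy as np
s=ctrl.get_state()
for k,v in s.items(): print(k,np.round(v,4))
for n in ["scene","side","wrist"]:
    d=ctrl.read_camera(n); cv2.imwrite(f"pics/{n}0.png",d["color"][:,:,::-1])
    print(n,np.round(d["intrinsics"],1).tolist(),np.round(d["R"],3).tolist(),np.round(d["t"],3).tolist())
E
```

```text
pics
clock 0.0
joint_positions [ 1.0345  0.5922  0.0483  1.6098 -0.0333  0.9427 -0.0337]
joint_vel [-0.001   0.0012  0.0024 -0.0011  0.0009  0.0004 -0.0008]
joint_torque [ 2.00000e-04 -5.48688e+01  1.54650e+00 -1.98125e+01  9.30000e-03
  8.70000e-03 -0.00000e+00]
ee_pos [ 0.3103 -0.6543  0.2301]
eef_rot [ 0.1551 -0.1556  0.6906 -0.6891]
wrist_force [-0.3287 -0.4996  0.9321]
moment [-0.0305 -0.0286 -0.028 ]
grip_width 0.0852
scene [[433.7, 0.0, 260.9], [0.0, 433.7, 186.0], [0.0, 0.0, 1.0]] [[-0.646, -0.763, 0.015], [-0.323, 0.256, -0.911], [0.691, -0.593, -0.412]] [0.381, 0.27, 0.793]
side [[488.4, 0.0, 257.0], [0.0, 488.4, 189.8], [0.0, 0.0, 1.0]] [[-0.877, -0.481, 0.019], [-0.234, 0.392, -0.89], [0.42, -0.784, -0.456]] [0.543, 0.205, 1.114]
wrist [[315.3, 0.0, 255.1], [0.0, 315.3, 189.4], [0.0, 0.0, 1.0]] [[0.429, -0.903, -0.003], [-0.872, -0.415, 0.261], [-0.237, -0.11, -0.965]] [-0.723, -0.034, 0.379]
```

View pics/scene0.png

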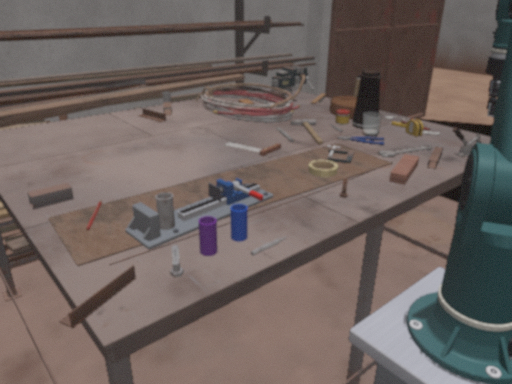

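View pics/side0.png

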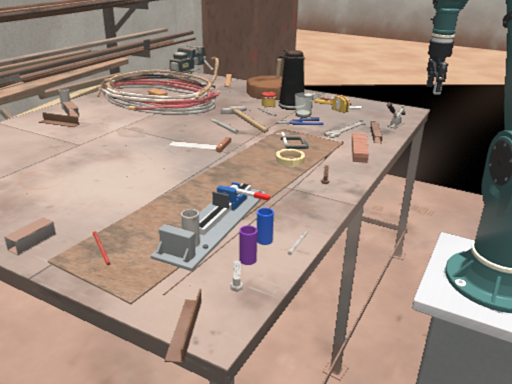

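View pics/wrist0.png

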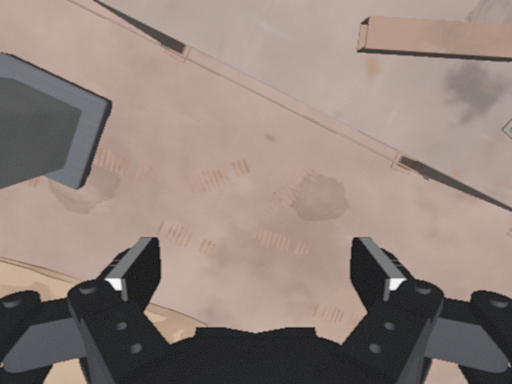

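The scene camera shows the vice around (200,210), grey pipe at (165,210) between jaw and stop, and purple/blue look-alikes at (208,237) and (239,223). The bolt, small bolt, punch and tape are around it. I'll enlarge to measure.

Run:
```python
import cv2
a=cv2.imread("pics/side0.png")[175:275,145:285]; cv2.imwrite("pics/side0c.png",cv2.resize(a,None,fx=5.7,fy=5.7,interpolation=cv2.INTER_CUBIC))
a=cv2.imread("pics/scene0.png")[170:260,120:280]; cv2.imwrite("pics/scene0c.png",cv2.resize(a,None,fx=5,fy=5,interpolation=cv2.INTER_CUBIC))
```

```text
(no output)
```

View pics/side0c.png

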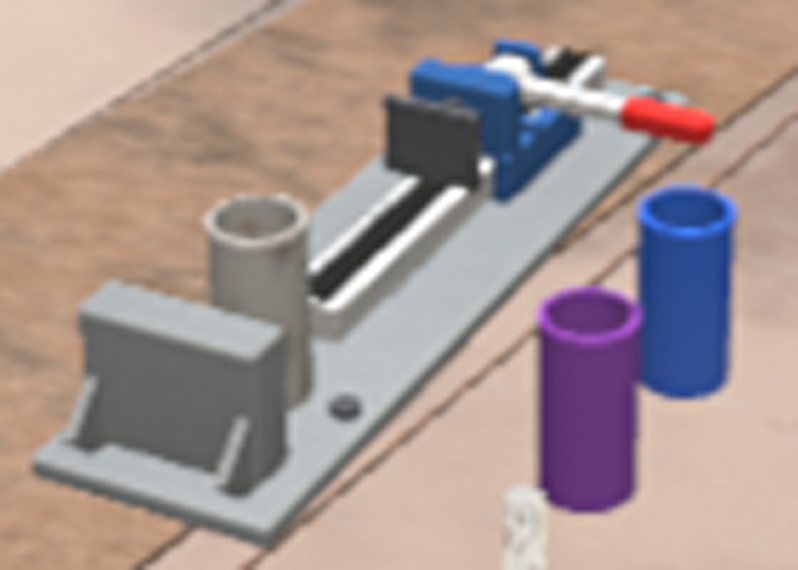

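View pics/scene0c.png

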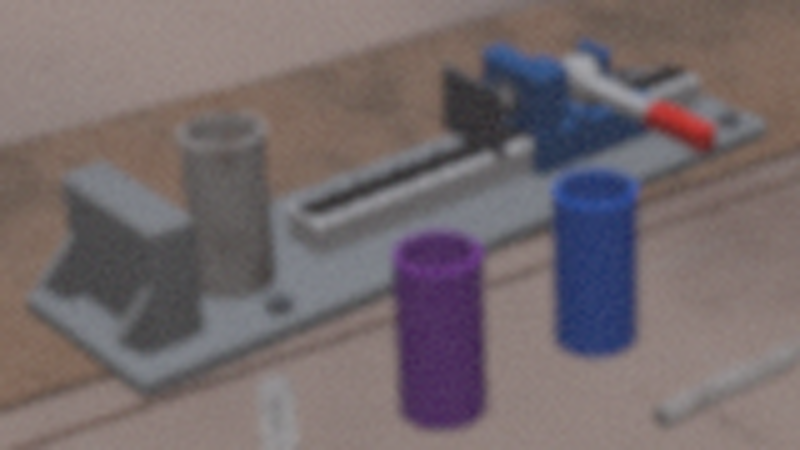

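```bash
cat > h.py <<'E'
import numpy as np, cv2, pickle
from scipy.optimize import least_squares
from station import ctrl
def proj(d,X):
    X=np.atleast_2d(X); c=X@np.array(d["R"]).T+np.array(d["t"]); p=c@np.array(d["intrinsics"]).T
    return p[:,:2]/p[:,2:]
def v2w(v,P):
    P=np.atleast_2d(P)/1000.; c,s=np.cos(v[2]),np.sin(v[2])
    return P@np.array([[c,s,0],[-s,c,0],[0,0,1]])+np.array([v[0],v[1],.006])
E
python3 - <<'E'
from h import *
cams={n:ctrl.read_camera(n) for n in("side","scene")}
pickle.dump({n:{k:np.array(c[k]) for k in("R","t","intrinsics")} for n,c in cams.items()},open("cams.pkl","wb"))
S=lambda x,y:(x/5.7+145,y/5.7+175); C=lambda x,y:(x/5+120,y/5+170)
# params: x y yaw hs to pipeX pipeY jawY padY
def pts(p):
    hs,to,px,py,jy,pad=p[3:]
    return {'a':(57.5,205,12),'b':(-57.5,205,12),'c':(-57.5,-215,12),
     'il':(42.5,160,hs),'ir':(-42.5,160,hs),'ol':(42.5,to,hs),'or':(-42.5,to,hs),
     'pt':(px,py,97),'g':(-88,jy,52),'TL':(25,pad,75),'TR':(-25,pad,75),'BL':(25,pad,35),'BR':(-25,pad,35)}
O={'side':dict(a=S(33,463),b=S(270,530),c=S(690,97),il=S(107,283),ir=S(285,332),ol=S(80,310),**{'or':S(262,360)},pt=S(257,221),g=S(668,119),TL=S(387,97),TR=S(478,128),BR=S(475,188),BL=S(385,168)),
'scene':dict(a=C(30,297),b=C(150,385),c=C(765,125),il=C(100,162),ir=C(192,216),ol=C(67,178),**{'or':C(158,238)},pt=C(222,132),g=C(681,124),TL=C(445,68),BL=C(447,130),BR=C(500,150))}
def res(p,full=False):
    P=pts(p);r={}
    for n in O:
        for k,o in O[n].items(): r[n,k]=proj(cams[n],v2w(p[:3],P[k]))[0]-o
    return r if full else np.concatenate(list(r.values()))
best=min((least_squares(res,[.8,.1,y0,80,180,0,125,-120,-50],x_scale=[.1,.1,.1]+[10]*6,loss='soft_l1') for y0 in(-2,-1,0,1,2,3)),key=lambda q:q.cost)
print(np.round(best.x,4),best.cost)
for k,v in res(best.x,True).items(): print(k,np.round(v,1))
np.save("fit.npy",best.x)
E
```

```text
[ 6.788000e-01  1.297000e-01  7.860000e-02  7.543600e+01  1.810659e+02
 -5.136700e+00  1.203040e+02 -1.149422e+02 -3.988650e+01] 10.781681258067557
('side', 'a') [-0.8 -0.9]
('side', 'b') [0.1 0.1]
('side', 'c') [ 0.  -0.6]
('side', 'il') [ 0.7 -0.1]
('side', 'ir') [ 0.9 -0.2]
('side', 'ol') [ 0.2 -0.6]
('side', 'or') [ 0.1 -0.6]
('side', 'pt') [ 0.3 -0.3]
('side', 'g') [ 0.1 -0.1]
('side', 'TL') [-0.5 -0.9]
('side', 'TR') [ 0.2 -2.4]
('side', 'BR') [0.8 0.3]
('side', 'BL') [ 0.1 -0.2]
('scene', 'a') [-2.4 -0.2]
('scene', 'b') [-1.6  0.3]
('scene', 'c') [ 0.2 -0.7]
('scene', 'il') [0.3 0.5]
('scene', 'ir') [0.8 1.5]
('scene', 'ol') [-0.8 -0.1]
('scene', 'or') [-0.2  0.1]
('scene', 'pt') [-0.4  0. ]
('scene', 'g') [0.1 0.6]
('scene', 'TL') [-0.8 -0.7]
('scene', 'BL') [-0.7 -0. ]
('scene', 'BR') [0.3 1.8]
```

```bash
cat >> h.py <<'E'
def back(d,px,z):
    K=np.array(d["intrinsics"]);R=np.array(d["R"]);t=np.array(d["t"])
    r=R.T@np.linalg.solve(K,[px[0],px[1],1]);o=-R.T@t
    return o+r*(z-o[2])/r[2]
def w2v(v,X):
    c,s=np.cos(v[2]),np.sin(v[2]);D=np.array(X)-[v[0],v[1],.006]
    return D@np.array([[c,-s,0],[s,c,0],[0,0,1]])*1000
from scipy.spatial.transform import Rotation as Rot
def tool(s):
    q=s["eef_rot"];return Rot.from_quat([q[1],q[2],q[3],q[0]]).as_matrix()
E
python3 - <<'E'
from h import *
c=pickle.load(open("cams.pkl","rb"));f=np.load("fit.npy")
S=lambda x,y:(x/5.7+145,y/5.7+175)
for n,px,z in [("blue",S(687,212),.085),("purple",S(590,315),.085),("bolttop",(237,263),.07),("sbolt",(326,181),0),("punch",(298,242),.005),("tape",(291,155),.025),("knife",(215,147),0)]:
    X=back(c["side"],px,z);print(n,X.round(3),w2v(f[:3],X).round(0))
g=v2w(f[:3],[-88,f[7],52]);print("grip",g.round(4),"yaw",f[2])
s=ctrl.get_state();print(tool(s).round(3)); print("d tool cm",(tool(s).T@(g[0]-s["ee_pos"])*100).round(2))
z=tool(s)[:,2]; print("tool z angle",np.degrees(np.arctan2(z[1],z[0])),"vice y angle",np.degrees(f[2])+90)
E
```

```text
blue [0.529 0.126 0.085] [-150.    8.   79.]
purple [0.523 0.22  0.085] [-148.  102.   79.]
bolttop [0.492 0.325 0.07 ] [-171.  209.   64.]
sbolt [ 0.524 -0.282  0.   ] [-187. -398.   -6.]
punch [0.451 0.093 0.005] [-230.  -19.   -1.]
tape [ 0.686 -0.362  0.025] [ -32. -490.   19.]
knife [ 0.981 -0.338  0.   ] [ 265. -490.   -6.]
grip [[0.6001 0.0082 0.058 ]] yaw 0.07857466521076167
[[-0.904 -0.001  0.429]
 [-0.429  0.001 -0.904]
 [ 0.    -1.    -0.001]]
d tool cm [-54.58  17.32 -47.47]
tool z angle -64.62720634678678 vice y angle 94.50199669323005
```

```bash
python3 -m crank '[-25,0,-22,0.18,-0.2, -50,0,-44,0.36,-0.2, -54.6,0,-47.5,0.364,-0.2, -54.6,0,-47.5,0.364,-0.2, -54.6,0,-47.5,0.364,-0.2, -54.6,0,-47.5,0.364,-0.2, -54.6,0,-47.5,0.364,-0.2, -54.6,0,-47.5,0.364,-0.2]' 40
```

```text
clock: 1.25
ee_pos: [0.5114, -0.195, 0.2315]
eef_rot: [-0.028, 0.028, -0.706, 0.707]
wrist_force: [1.7, -0.5, -0.3]
grip_width: 0.0514
```

```bash
cat > rem.py <<'E'
from h import *
import sys
f=np.load("fit.npy");s=ctrl.get_state();T=tool(s)
p=w2v(f[:3],s["ee_pos"]);z=T[:,2]
print("tcp vice",p.round(1),"yaw err",round(float(np.degrees(np.arctan2(z[1],z[0])-(f[2]-np.pi/2))),2),"w",round(float(s["grip_width"]),4),"F vice", (np.array([[np.cos(f[2]),np.sin(f[2]),0],[-np.sin(f[2]),np.cos(f[2]),0],[0,0,1]])@s["wrist_force"]).round(2), "t",s["clock"])
E
python3 rem.py
python3 - <<'E'
from h import *
f=np.load("fit.npy");s=ctrl.get_state()
g=v2w(f[:3],[-86,f[7],0])[0]; g[2]=.2
print((tool(s).T@(g-s["ee_pos"])*100).round(2))
d=ctrl.read_camera("wrist");cv2.imwrite("pics/w1.png",d["color"][:,:,::-1]);print("cam in tool",tool(s).T@(-np.array(d["R"]).T@d["t"]-s["ee_pos"]))
E
```

```text
tcp vice [-192.4 -310.5  225.5] yaw err 0.01 w 0.0514 F vice [ 1.64 -0.64 -0.33] t 1.25
[-10.64   3.15 -19.56]
cam in tool [-0.06624257 -0.14214055 -0.00046702]
```

```bash
python3 -m crank '[-10.6,3.1,-19.6,0,-0.2, -10.6,3.1,-19.6,0,-0.2, -10.6,3.1,-19.6,0,-0.2, -10.6,3.1,-19.6,0,-0.2, -10.6,3.1,-19.6,0,-0.2]'; python3 rem.py
python3 - <<'E'
from h import *
f=np.load("fit.npy")
d=ctrl.read_camera("wrist");cv2.imwrite("pics/w2.png",cv2.resize(d["color"][:,:,::-1],None,fx=1.5,fy=1.5));
print(proj(d,v2w(f[:3],[[-65,f[7],59],[-111,f[7],59],[-88,f[7],59]]))*1.5)
E
```

```text
clock: 1.92
ee_pos: [0.6019, 0.0118, 0.1997]
eef_rot: [0.031, -0.03, 0.707, -0.706]
wrist_force: [-0.8, -1.0, -1.2]
grip_width: 0.0515
tcp vice [ -85.9 -111.5  193.7] yaw err 0.44 w 0.0515 F vice [-0.88 -0.97 -1.18] t 1.925
[[390.2590159  235.59913613]
 [389.34966409 309.73641413]
 [389.79475531 273.44919138]]
```

View pics/w2.png

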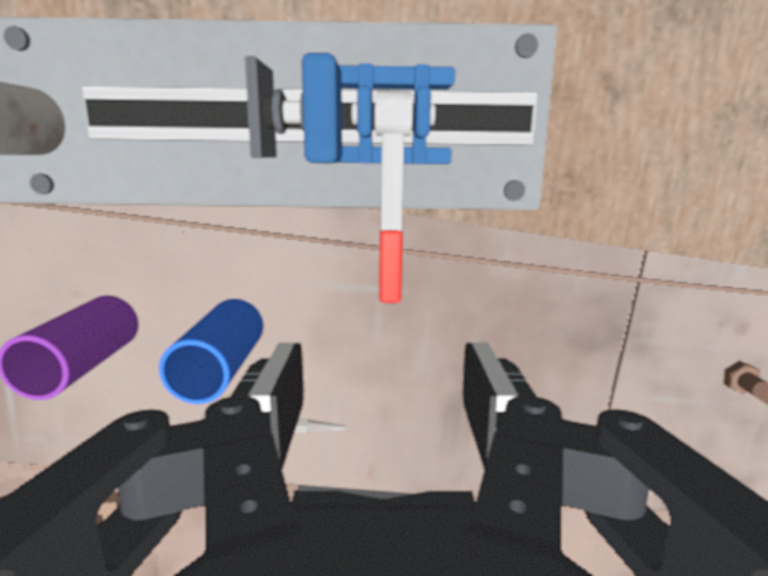

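```bash
python3 - <<'E'
from h import *
f=np.load("fit.npy");cams=pickle.load(open("cams.pkl","rb"));d=ctrl.read_camera("wrist")
W=lambda x,y:(x/1.5,y/1.5)
f0=f.copy()
obs={'c':((-57.5,-215,12),W(541,209)),'d':((57.5,-215,12),W(556,26)),
 'TL':((25,None,75),W(247,57)),'TR':((-25,None,75),W(254,157))}
def m(p):
    v=p[:3];jy=p[3];pad=p[4]
    P={'c':(-57.5,-215,12),'d':(57.5,-215,12),'g1':(-65,jy,59),'g2':(-111,jy,59),'TL':(25,pad,75),'TR':(-25,pad,75)}
    o={'c':W(541,209),'d':W(556,26),'g1':W(391,231),'g2':W(390,302),'TL':W(247,57),'TR':W(254,157)}
    return np.concatenate([proj(d,v2w(v,P[k]))[0]-o[k] for k in P])
r=least_squares(m,[*f[:3],f[7],f[8]],x_scale=[.1,.1,.1,10,10])
print(r.x.round(4),f[[0,1,2,7,8]].round(4),r.fun.round(1))
for zr in(34,46):print(proj(d,v2w(r.x[:3],[[15,75,zr],[-15,75,zr],[15,-200,zr],[-15,-200,zr]]))*1.5)
print(back(d,W(390.5,266.5),.065), v2w(f[:3],[-88,f[7],59]))
E
python3 rem.py
```

```text
[ 6.822000e-01  1.241000e-01  7.050000e-02 -1.135198e+02 -3.911210e+01] [ 6.788000e-01  1.297000e-01  7.860000e-02 -1.149422e+02 -3.988650e+01] [-1.2  1.   1.1 -2.   0.1 -0.6 -0.1  1.7  0.4 -0.6 -0.4  0.9]
[[ 75.60160348  85.91869006]
 [ 83.35621719 138.68530427]
 [537.85746967  91.90074996]
 [533.04422652 144.39377937]]
[[ 62.39063239  82.9239806 ]
 [ 70.84345831 137.97834345]
 [544.49236588  89.16924265]
 [539.2909638  143.92615999]]
[0.60342804 0.00473392 0.065     ] [[0.60009296 0.00820623 0.065     ]]
tcp vice [ -87.6 -116.6  194.1] yaw err 0.05 w 0.0511 F vice [-0.56 -0.25 -0.06] t 2.025
```

```bash
python3 rem.py
python3 - <<'E'
from h import *
f=np.load("fit.npy")
d=ctrl.read_camera("wrist");cv2.imwrite("pics/w3.png",cv2.resize(d["color"][:,:,::-1],None,fx=1.5,fy=1.5));
pickle.dump({k:np.array(d[k]) for k in("R","t","intrinsics")},open("w3.pkl","wb"))
print(proj(d,v2w(f[:3],[[-65,f[7],59],[-111,f[7],59],[-88,f[7],59]]))*1.5)
E
python3 rem.py
```

```text
tcp vice [ -87.6 -116.6  194.1] yaw err 0.05 w 0.0511 F vice [-0.56 -0.25 -0.06] t 2.025
[[380.68644279 232.34584637]
 [380.68179208 306.6359506 ]
 [380.68406819 270.27753575]]
tcp vice [ -87.9 -117.8  194.2] yaw err -0.07 w 0.0509 F vice [ 0.75 -0.24  0.25] t 2.075
```

View pics/w3.png

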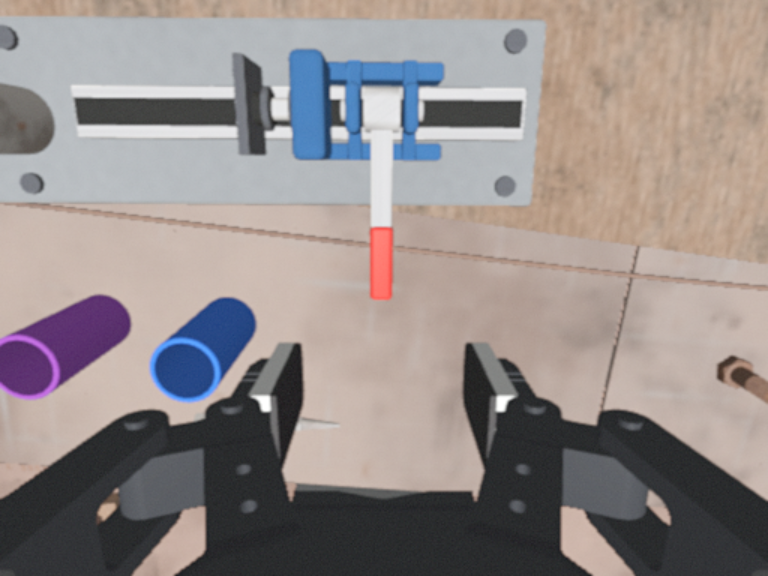

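Run:
```python
from h import *
f=np.load("fit.npy");d=pickle.load(open("w3.pkl","rb"))
W=lambda x,y:(x/1.5,y/1.5)
def m(p):
    v=p[:3];jy=p[3];pad=p[4]
    P={'c':(-57.5,-215,12),'d':(57.5,-215,12),'g1':(-65,jy,57),'g2':(-111,jy,57),'TL':(25,pad,75),'TR':(-25,pad,75),'r1':(15,75,34),'r2':(-15,75,34),'r3':(15,-200,34),'r4':(-15,-200,34)}
    o={'c':W(531,206),'d':W(546,20),'g1':W(381,227),'g2':W(381,298),'TL':W(234,53),'TR':W(242,154),'r1':W(71,86),'r2':W(79,136),'r3':W(525,88),'r4':W(523,139)}
    return np.concatenate([proj(d,v2w(v,P[k]))[0]-o[k] for k in P])
r=least_squares(m,[*f[:3],f[7],f[8]],x_scale=[.1,.1,.1,10,10])
print(r.x.round(4),f[[0,1,2,7,8]].round(4),r.fun.round(1))
print(back(d,W(381,262.5),.065), v2w(f[:3],[-88,f[7],59]))
s=ctrl.get_state();print(s["ee_pos"])
```

```text
[ 6.828000e-01  1.270000e-01  7.480000e-02 -1.124867e+02 -3.802350e+01] [ 6.788000e-01  1.297000e-01  7.860000e-02 -1.149422e+02 -3.988650e+01] [ 0.8  0.3  1.7 -1.2  0.1 -0.5 -0.1  1.7  0.2 -0.  -0.3  1.  -3.2 -0.8
 -2.9  1.1  2.6 -0.5  1.2  0.6]
[0.60488991 0.00839412 0.065     ] [[0.60009296 0.00820623 0.065     ]]
[0.6003882  0.00537275 0.2002222 ]
```

```bash
python3 - <<'E'
from h import *
d=ctrl.read_camera("wrist");s=ctrl.get_state();T=tool(s);e=np.array(s["ee_pos"])
cv2.imwrite("pics/w4.png",cv2.resize(d["color"][100:260,180:340,::-1],None,fx=3.75,fy=3.75,interpolation=cv2.INTER_CUBIC))
for h in(0,.05,.14):
  for zz in (-.025,0,.025): print(h,zz,proj(d,e+T[:,1]*h+T[:,2]*zz)*1.5)
E
python3 rem.py
```

```text
0 -0.025 [[309.28059312 366.25993355]]
0 0 [[385.8650897  366.38452517]]
0 0.025 [[462.4566384  366.50912825]]
0.05 -0.025 [[326.81842737 316.13396545]]
0.05 0 [[385.16454428 316.22712677]]
0.05 0.025 [[443.51475429 316.32029462]]
0.14 -0.025 [[343.65251388 268.01942229]]
0.14 0 [[384.49212438 268.08344905]]
0.14 0.025 [[425.33374021 268.14747896]]
tcp vice [ -88.  -118.3  194.4] yaw err -0.13 w 0.0511 F vice [-0.19 -0.48  0.66] t 2.125
```

View pics/w4.png

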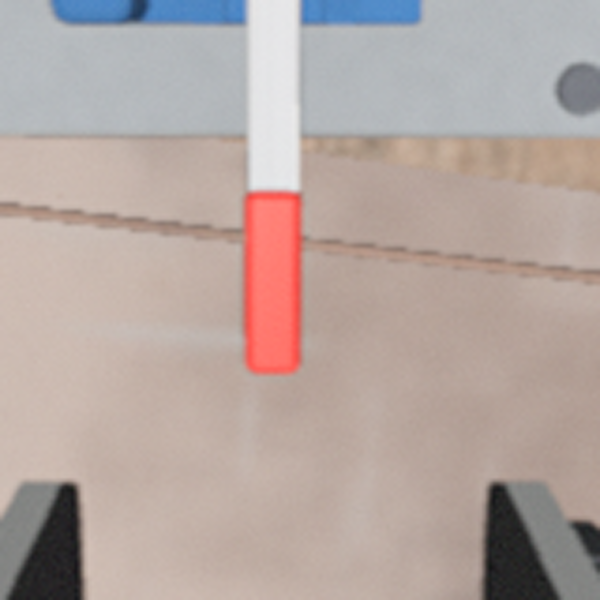

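```bash
python3 -m crank '[-0.3,5,-0.25,0,-0.2, -0.3,10,-0.25,0,-0.2, -0.3,14,-0.25,0,-0.2, -0.3,16,-0.25,0,-0.2, -0.3,16,-0.25,0,-0.2, -0.3,16,-0.25,0,-0.2]'; python3 rem.py
python3 - <<'E'
from h import *
d=ctrl.read_camera("wrist");cv2.imwrite("pics/w5.png",cv2.resize(d["color"][:,:,::-1],None,fx=1.5,fy=1.5))
E
```

```text
clock: 2.88
ee_pos: [0.6049, 0.0092, 0.0418]
eef_rot: [-0.029, 0.027, -0.707, 0.707]
wrist_force: [1.1, -0.7, 0.4]
grip_width: 0.0509
tcp vice [ -83.1 -114.4   35.8] yaw err -0.03 w 0.0509 F vice [ 1.03 -0.8   0.39] t 2.875
```

View pics/w5.png

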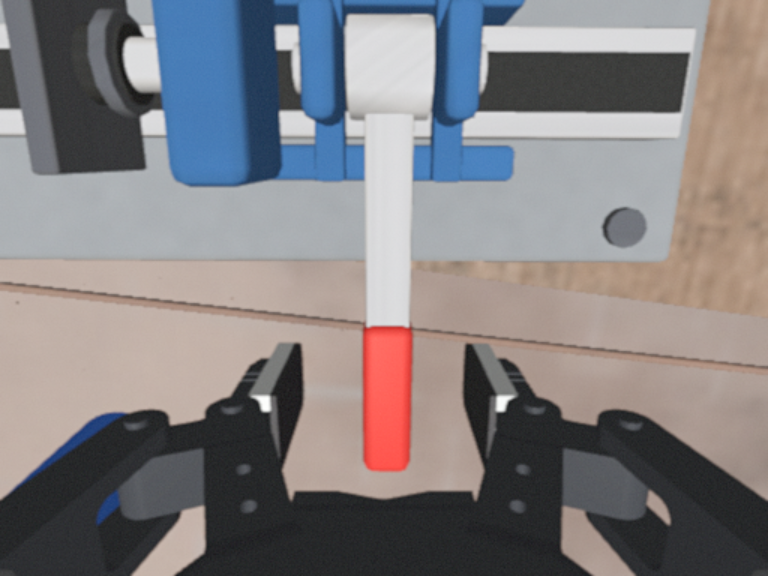

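```bash
python3 -m crank '[0,0,0.12,0,0.3, 0,0,0.12,0,1, 0,0,0.12,0,1, 0,0,0.12,0,1, 0,0,0.12,0,1, 0,0,0.12,0,1]' 40; python3 rem.py
python3 - <<'E'
from h import *
d=ctrl.read_camera("wrist");cv2.imwrite("pics/w6.png",cv2.resize(d["color"][:,:,::-1],None,fx=1.5,fy=1.5))
E
```

```text
clock: 3.68
ee_pos: [0.6043, 0.008, 0.0411]
eef_rot: [-0.028, 0.027, -0.706, 0.707]
wrist_force: [-1.2, 0.2, 6.4]
grip_width: 0.0129
tcp vice [ -83.8 -115.5   35.1] yaw err -0.04 w 0.0129 F vice [-1.22  0.33  6.45] t 3.675
```

View pics/w6.png

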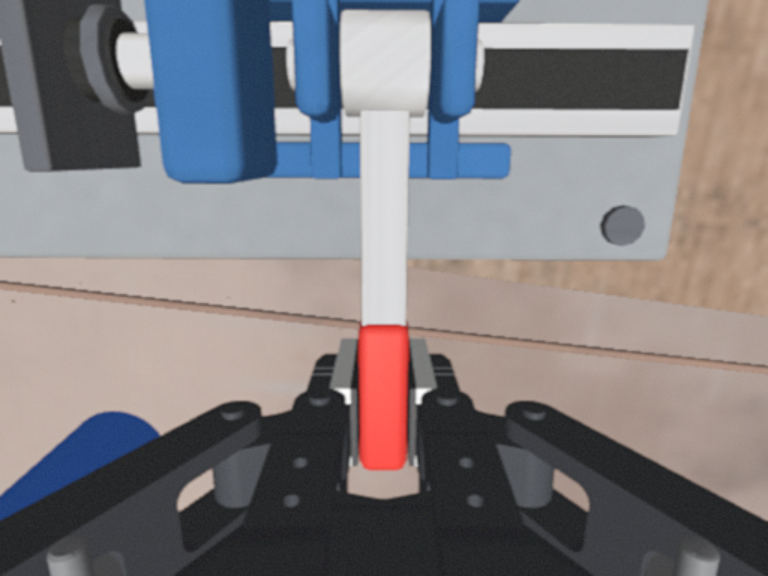

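```bash
python3 -m crank '[-0.1,-1.3,0,0,1, -0.39,-2.57,0,0,1, -0.87,-3.78,0,0,1, -1.52,-4.91,0,0,1, -1.52,-4.91,0,0,1, -1.52,-4.91,0,0,1]' 50; python3 rem.py
python3 - <<'E'
from h import *
d=ctrl.read_camera("wrist");cv2.imwrite("pics/w7.png",cv2.resize(d["color"][:,:,::-1],None,fx=1.5,fy=1.5))
E
```

```text
clock: 4.47
ee_pos: [0.6177, 0.0094, 0.0902]
eef_rot: [-0.027, 0.029, -0.707, 0.707]
wrist_force: [-2.3, -1.7, -1.4]
grip_width: 0.0127
tcp vice [ -70.4 -115.2   84.2] yaw err -0.01 w 0.0127 F vice [-2.41 -1.5  -1.38] t 4.475
```

View pics/w7.png

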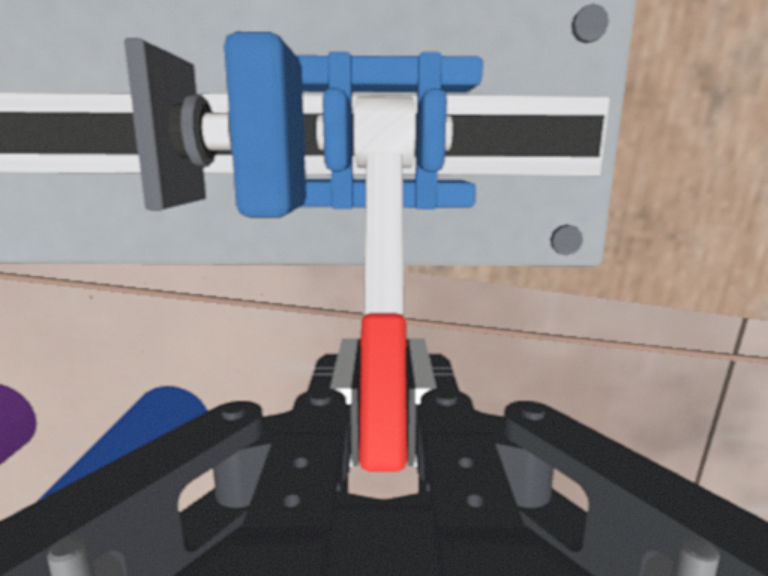

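```bash
python3 -m crank '[-0.81,-1.02,0,0,1, -1.77,-1.9,0,0,1, -2.85,-2.64,0,0,1, -4.03,-3.2,0,0,1, -4.3,-3.3,0,0,1, -4.3,-3.3,0,0,1]' 50; python3 rem.py
python3 - <<'E'
from h import *
d=ctrl.read_camera("wrist");cv2.imwrite("pics/w8.png",cv2.resize(d["color"][:,:,::-1],None,fx=1.2,fy=1.2))
d=ctrl.read_camera("side");cv2.imwrite("pics/s8.png",cv2.resize(d["color"][165:275,145:285,::-1],None,fx=5,fy=5,interpolation=cv2.INTER_CUBIC))
E
```

```text
clock: 5.28
ee_pos: [0.661, 0.0131, 0.1231]
eef_rot: [-0.027, 0.029, -0.707, 0.707]
wrist_force: [-4.7, -0.8, -1.5]
grip_width: 0.0127
tcp vice [ -26.9 -114.9  117.1] yaw err 0.04 w 0.0127 F vice [-4.77 -0.44 -1.52] t 5.275
```

View pics/w8.png

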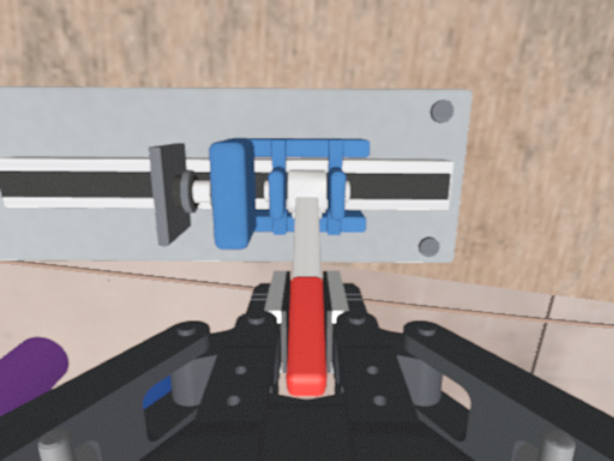

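View pics/s8.png

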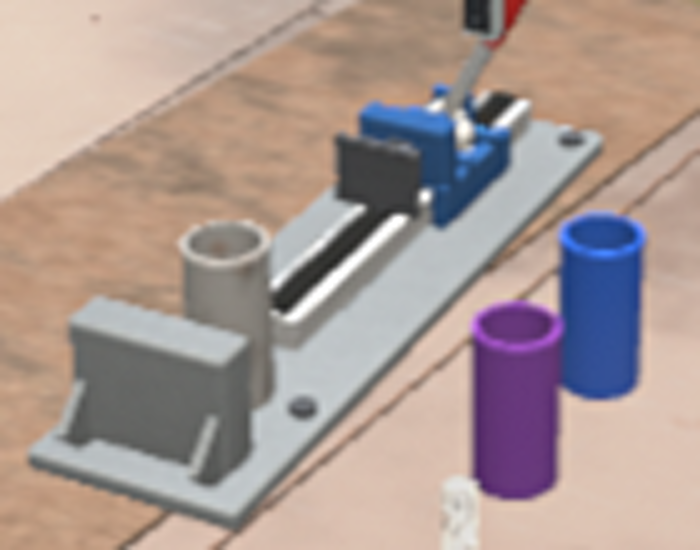

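```bash
python3 -m crank '[0,0,-1.5,0,1, 0,0,-3.5,0,1, 0,0,-5.5,0,1, 0,0,-7.5,0,1, 0,0,-9.5,0,1, 0,0,-11,0,1, 0,0,-11,0,1, 0,0,-11,0,1]'; python3 rem.py
python3 - <<'E'
from h import *
d=ctrl.read_camera("wrist");cv2.imwrite("pics/w9.png",cv2.resize(d["color"][:,:,::-1],None,fx=1.2,fy=1.2))
E
python3 rem.py
```

```text
clock: 6.38
ee_pos: [0.6526, 0.1258, 0.123]
eef_rot: [0.028, -0.029, 0.708, -0.706]
wrist_force: [-5.1, -0.4, 0.3]
grip_width: 0.0128
tcp vice [-26.4  -1.8 117. ] yaw err 0.11 w 0.0128 F vice [-5.11 -0.03  0.29] t 6.375
tcp vice [-26.4  -2.  117. ] yaw err 0.1 w 0.0129 F vice [-5.32  1.28  0.08] t 6.425
```

View pics/w9.png

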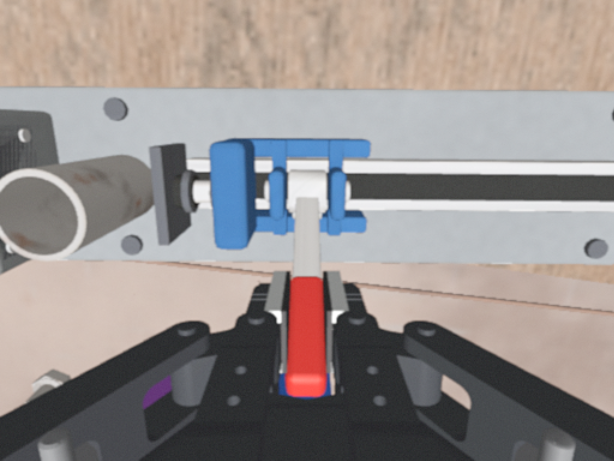

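```bash
python3 -m crank '[0,0,-0.5,0,1, 0,0,-1,0,1, 0,0,-1.5,0,1, 0,0,-2,0,1, 0,0,-2.5,0,1, 0,0,-3,0,1, 0,0,-3,0,1, 0,0,-3,0,1]'; python3 rem.py
python3 - <<'E'
from h import *
d=ctrl.read_camera("side");cv2.imwrite("pics/s10.png",cv2.resize(d["color"][165:275,145:285,::-1],None,fx=5,fy=5,interpolation=cv2.INTER_CUBIC))
d=ctrl.read_camera("wrist");cv2.imwrite("pics/w10.png",cv2.resize(d["color"][:,:,::-1],None,fx=1.2,fy=1.2))
E
python3 rem.py
```

```text
clock: 7.42
ee_pos: [0.6506, 0.1528, 0.123]
eef_rot: [-0.028, 0.028, -0.707, 0.707]
wrist_force: [-4.7, -2.2, 0.0]
grip_width: 0.0126
tcp vice [-26.3  25.3 117. ] yaw err 0.02 w 0.0126 F vice [-4.85 -1.87  0.01] t 7.425
tcp vice [-26.3  25.3 117. ] yaw err 0.02 w 0.0129 F vice [-4.29 -2.18 -0.15] t 7.525
```

View pics/w10.png

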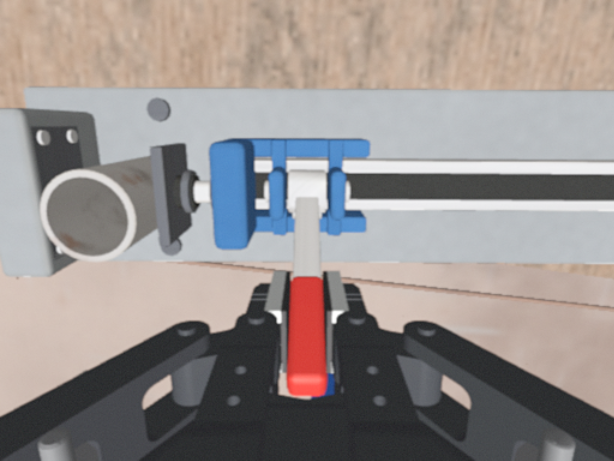

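View pics/s10.png

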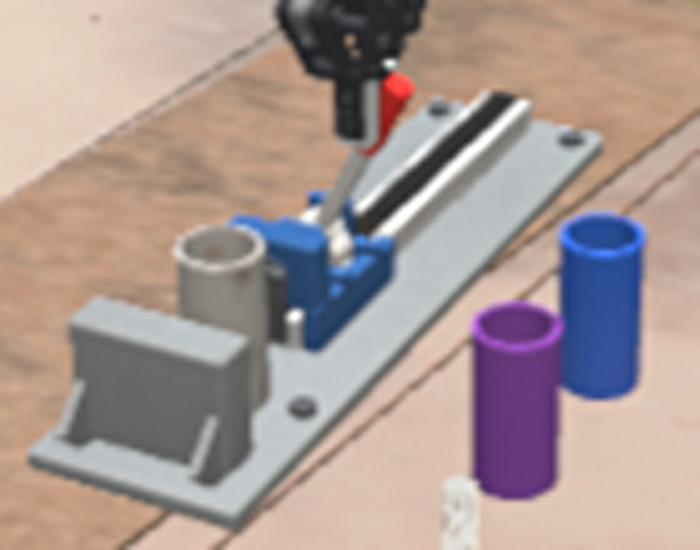

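```bash
python3 -m crank '[0,0,-0.2,0,1, 0,0,-0.4,0,1, 0,0,-0.6,0,1, 0,0,-0.8,0,1, 0,0,-1,0,1, 0,0,-1,0,1, 0,0,-1,0,1]'; python3 rem.py;  python3 - <<'E'
from h import *
d=ctrl.read_camera("wrist");cv2.imwrite("pics/w11.png",cv2.resize(d["color"][:,:,::-1],None,fx=1.2,fy=1.2))
E
python3 rem.py
```

```text
clock: 8.4
ee_pos: [0.6499, 0.162, 0.123]
eef_rot: [-0.028, 0.028, -0.706, 0.707]
wrist_force: [-4.9, -4.7, -1.0]
grip_width: 0.0125
tcp vice [-26.3  34.5 117. ] yaw err 0.0 w 0.0125 F vice [-5.24 -4.32 -1.03] t 8.4
tcp vice [-26.3  34.5 117. ] yaw err -0.0 w 0.0127 F vice [-4.62 -3.07  1.  ] t 8.45
```

View pics/w11.png

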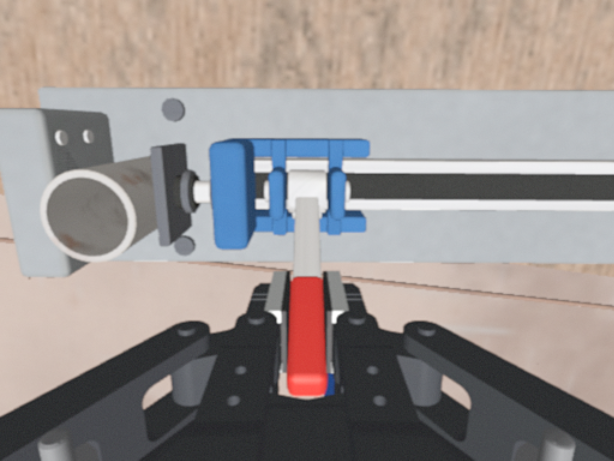

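```bash
cat > meas.py <<'E'
from h import *
f=np.load("fit.npy");c,s_=np.cos(f[2]),np.sin(f[2])
F=[];P=[]
for i in range(6):
    s=ctrl.get_state();w=s["wrist_force"];F.append([c*w[0]+s_*w[1],-s_*w[0]+c*w[1],w[2]]);P.append(w2v(f[:3],s["ee_pos"]))
    if i<5: d=ctrl.read_camera("wrist")
print("F",np.mean(F,0).round(2),"sd",np.std(F,0).round(1),"P",np.mean(P,0).round(2),"t",s["clock"])
E
python3 meas.py
python3 -m crank '[0,0,-0.1,0,1, 0,0,-0.2,0,1, 0,0,-0.3,0,1, 0,0,-0.3,0,1]' >/dev/null; python3 meas.py
python3 -m crank '[0,0,-0.1,0,1, 0,0,-0.2,0,1, 0,0,-0.2,0,1]' >/dev/null; python3 meas.py
python3 -m crank '[0,0,-0.1,0,1, 0,0,-0.2,0,1, 0,0,-0.2,0,1]' >/dev/null; python3 meas.py
```

```text
F [-5.17 -2.84  0.27] sd [0.6 0.4 0.7] P [-26.24  34.46 117.02] t 8.7
F [-4.53 -3.25  0.14] sd [0.5 0.4 0.5] P [-26.23  37.21 117.01] t 9.45
F [-4.91 -3.77 -0.18] sd [0.6 0.4 0.6] P [-26.23  39.19 117.02] t 10.075
F [-4.53 -5.14  0.47] sd [0.4 0.4 0.6] P [-26.23  39.98 117.01] t 10.7
```

```bash
python3 -m crank '[0,0,-0.1,0,1, 0,0,-0.2,0,1, 0,0,-0.2,0,1]' >/dev/null; python3 meas.py
python3 -m crank '[0,0,-0.1,0,1, 0,0,-0.2,0,1, 0,0,-0.2,0,1]' >/dev/null; python3 meas.py
python3 -m crank '[0,0,-0.1,0,1, 0,0,-0.2,0,1, 0,0,-0.2,0,1]' >/dev/null; python3 meas.py
```

```text
F [-4.81 -6.75  0.66] sd [0.3 0.3 0.4] P [-26.24  40.54 117.  ] t 11.325
F [-5.09 -8.63  0.99] sd [0.5 0.3 0.6] P [-26.23  41.1  117.  ] t 11.95
F [ -4.88 -10.52   0.91] sd [0.4 0.3 0.5] P [-26.23  41.65 117.  ] t 12.575
```

```bash
python3 -m crank '[0,0,-0.1,0,1, 0,0,-0.2,0,1, 0,0,-0.22,0,1, 0,0,-0.22,0,1]' >/dev/null; python3 meas.py
python3 - <<'E'
from h import *
d=ctrl.read_camera("side");cv2.imwrite("pics/s12.png",cv2.resize(d["color"][205:265,145:235,::-1],None,fx=8,fy=8,interpolation=cv2.INTER_CUBIC))
d=ctrl.read_camera("wrist");cv2.imwrite("pics/w12.png",cv2.resize(d["color"][60:260,0:280,::-1],None,fx=2.8,fy=2.8,interpolation=cv2.INTER_CUBIC))
E
```

```text
F [ -5.25 -12.48   1.65] sd [0.6 0.4 0.4] P [-26.25  42.2  116.98] t 13.325
```

View pics/s12.png

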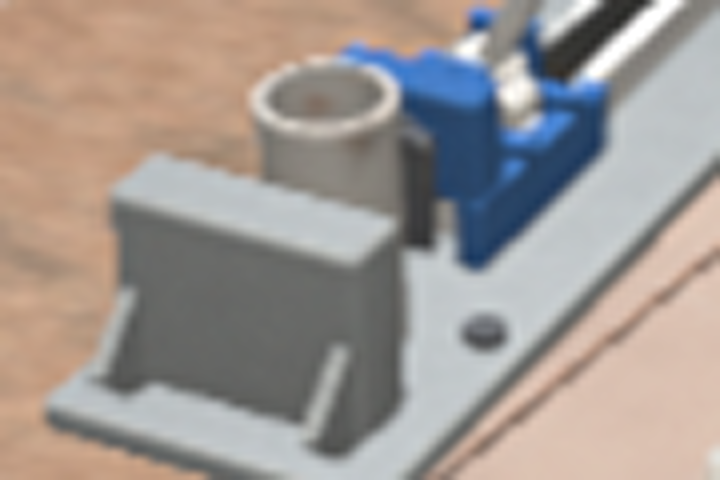

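View pics/w12.png

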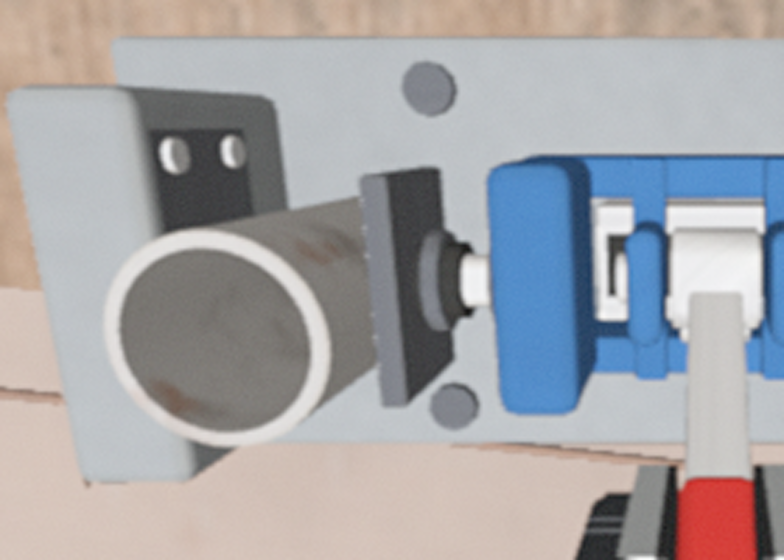

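```bash
python3 -m crank '[0.55,0.22,0,0,1, 1.07,0.46,0,0,1, 1.45,0.67,0,0,1, 1.82,0.89,0,0,1, 2.18,1.14,0,0,1, 2.53,1.4,0,0,1, 2.53,1.4,0,0,1]' 50; python3 meas.py
python3 - <<'E'
from h import *
d=ctrl.read_camera("wrist");cv2.imwrite("pics/w13.png",cv2.resize(d["color"][:,:,::-1],None,fx=1.5,fy=1.5,interpolation=cv2.INTER_CUBIC))
E
```

```text
clock: 14.3
ee_pos: [0.633, 0.1687, 0.1136]
eef_rot: [-0.033, 0.02, -0.705, 0.709]
wrist_force: [1.0, -13.5, 11.4]
grip_width: 0.0131
F [  0.16 -13.83  11.49] sd [0.4 0.2 0.5] P [-42.64  42.51 107.56] t 14.55
```

View pics/w13.png

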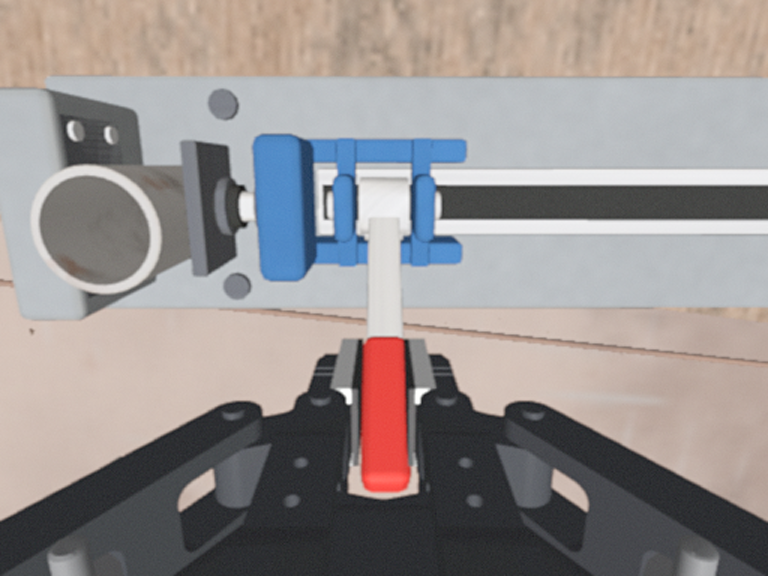

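```bash
python3 -m crank '[0.33,0.28,0.1,0,1, 0.65,0.57,0.12,0,1, 0.95,0.88,0.13,0,1, 1.24,1.21,0.13,0,1, 1.5,1.55,0.13,0,1, 1.77,1.9,0.13,0,1, 1.77,1.9,0.13,0,1]' 50; python3 meas.py
python3 - <<'E'
from h import *
d=ctrl.read_camera("wrist");cv2.imwrite("pics/w14.png",cv2.resize(d["color"][:,:,::-1],None,fx=1.5,fy=1.5,interpolation=cv2.INTER_CUBIC))
E
```

```text
clock: 15.48
ee_pos: [0.614, 0.1673, 0.0942]
eef_rot: [-0.032, 0.021, -0.705, 0.708]
wrist_force: [-1.9, -12.1, 14.1]
grip_width: 0.0124
F [ -2.56 -12.25  14.05] sd [0.4 0.2 0.3] P [-61.71  42.6   88.15] t 15.725
```

View pics/w14.png

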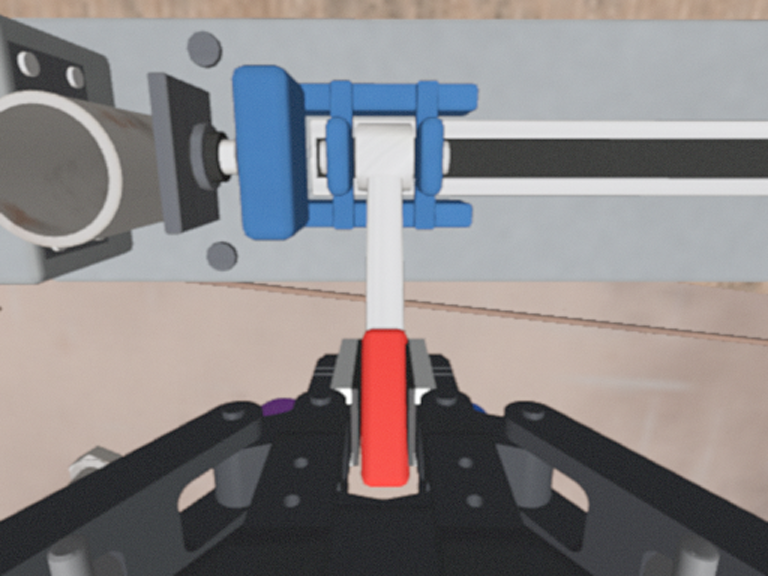

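```bash
python3 -m crank '[0.33,0.55,0,0,1, 0.65,1.13,0,0,1, 0.9,1.73,0,0,1, 1.13,2.34,0,0,1, 1.3,2.97,0,0,1, 1.42,3.61,0,0,1, 1.42,3.61,0,0,1]' 50; python3 meas.py
```

```text
clock: 16.65
ee_pos: [0.5981, 0.1661, 0.0564]
eef_rot: [-0.03, 0.022, -0.705, 0.708]
wrist_force: [-1.1, -12.5, 8.6]
grip_width: 0.0129
F [ -2.54 -12.49   8.48] sd [0.5 0.1 0.2] P [-77.62  42.68  50.36] t 16.9
```

```bash
python3 -m crank '[0.06,0.65,0,0,1, 0.1,1.3,0,0,1, 0.1,1.5,0,0,1, 0.1,1.5,0,0,1]' 50; python3 meas.py
```

```text
clock: 17.4
ee_pos: [0.5968, 0.166, 0.0431]
eef_rot: [-0.03, 0.022, -0.705, 0.708]
wrist_force: [-4.9, -13.6, 22.3]
grip_width: 0.0126
F [ -6.26 -12.94  22.35] sd [0.3 0.2 0.3] P [-78.92  42.62  37.12] t 17.65
```

```bash
python3 -m crank '[0,0,0.2,0,1, 0,0,0.4,0,1, 0,0,0.6,0,1, 0,0,0.8,0,1, 0,0,0.9,0,1, 0,0,0.9,0,1]' 50; python3 meas.py
```

```text
clock: 18.4
ee_pos: [0.5968, 0.1655, 0.0432]
eef_rot: [0.032, -0.024, 0.708, -0.705]
wrist_force: [-7.1, -1.8, 21.1]
grip_width: 0.0128
F [-6.85 -1.25 20.97] sd [0.4 0.3 0.5] P [-78.88  42.13  37.17] t 18.65
```

```bash
python3 -m crank '[0,-0.4,0.08,0,1, 0,-0.8,0.08,0,1, 0,-0.8,0.08,0,1, 0,-0.8,0.08,0,0.5, 0,-0.8,0.08,0,0, 0,-0.8,0.08,0,-0.2, 0,-0.8,0.08,0,-0.2, 0,-0.8,0.08,0,-0.2]'; python3 meas.py
python3 - <<'E'
from h import *
d=ctrl.read_camera("wrist");cv2.imwrite("pics/w15.png",cv2.resize(d["color"][:,:,::-1],None,fx=1.5,fy=1.5,interpolation=cv2.INTER_CUBIC))
E
```

```text
clock: 19.65
ee_pos: [0.5916, 0.1621, 0.0464]
eef_rot: [0.028, -0.028, 0.707, -0.707]
wrist_force: [0.1, 0.7, 0.4]
grip_width: 0.0513
F [-0.    0.13 -0.07] sd [0.3 0.5 0.5] P [-84.43  39.11  40.3 ] t 19.9
```

View pics/w15.png

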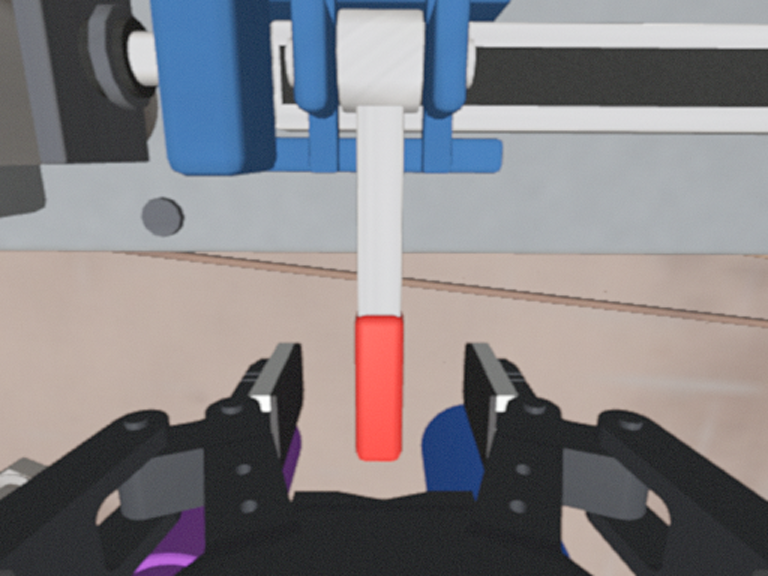

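```bash
python3 -m crank '[0,-2.5,0,0,-0.2, 0,-5,0,0,-0.2, 0,-6,0,0,0.4, 0,-6,0,0,1, 0,-6,0,0,1, 0,-6,0,0,1]'; python3 meas.py
python3 - <<'E'
from h import *
d=ctrl.read_camera("wrist");cv2.imwrite("pics/w16.png",cv2.resize(d["color"][:,:,::-1],None,fx=1.5,fy=1.5,interpolation=cv2.INTER_CUBIC))
s=ctrl.get_state();T=tool(s);e=np.array(s["ee_pos"])
for h in(0,.04): print(proj(d,e+T[:,1]*h)*1.5)
E
```

```text
clock: 20.7
ee_pos: [0.5909, 0.1619, 0.1053]
eef_rot: [-0.027, 0.029, -0.706, 0.707]
wrist_force: [-0.5, -0.1, 0.7]
grip_width: -0.0001
F [-0.21  0.05  0.22] sd [0.2 0.3 0.4] P [-84.79  39.03  99.62] t 20.95
[[384.17859445 365.97436598]]
[[383.91928869 323.93510617]]
```

View pics/w16.png

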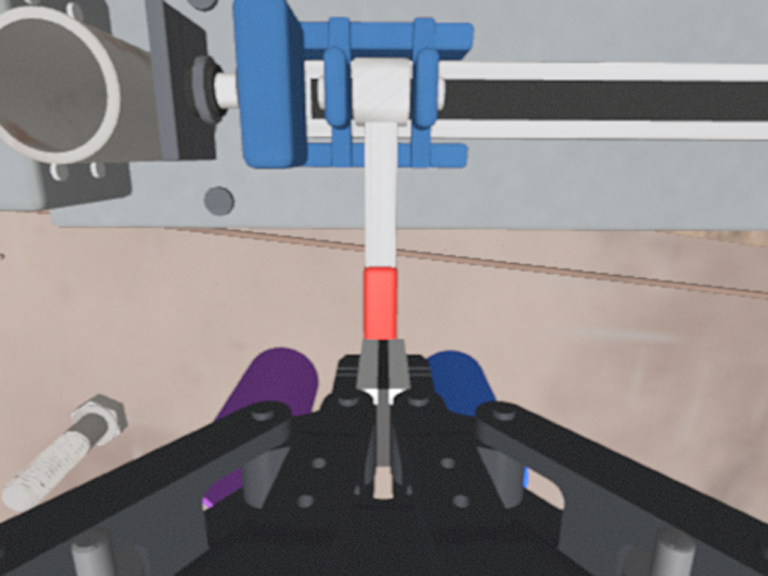

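```bash
python3 -m crank '[0,2,0,0,1, 0,3.6,0,0,1, 0,4,0,0,1, 0,4.3,0,0,1, 0,4.6,0,0,1, 0,4.6,0,0,1]'; python3 meas.py
```

```text
clock: 21.75
ee_pos: [0.591, 0.1617, 0.0647]
eef_rot: [-0.027, 0.028, -0.707, 0.707]
wrist_force: [-7.9, -2.1, 30.2]
grip_width: 0.0001
F [-8.67 -1.24 30.61] sd [0.3 0.2 0.4] P [-85.   38.8  58.7] t 22.0
```

```bash
python3 -m crank '[0,-0.5,0,0,1, 0,-2,0,0,1, 0,-6,0,0,1, 0,-10,0,0,1, 0,-14,0,0,1, 0,-16,0,0,1, 0,-16,0,0,1]'; python3 meas.py
python3 - <<'E'
from h import *
d=ctrl.read_camera("wrist");cv2.imwrite("pics/w17.png",cv2.resize(d["color"][:,:,::-1],None,fx=1.5,fy=1.5,interpolation=cv2.INTER_CUBIC))
d=ctrl.read_camera("side");cv2.imwrite("pics/s17.png",cv2.resize(d["color"][175:275,145:285,::-1],None,fx=5.7,fy=5.7,interpolation=cv2.INTER_CUBIC))
E
```

```text
clock: 22.88
ee_pos: [0.5929, 0.1625, 0.2224]
eef_rot: [0.029, -0.026, 0.707, -0.706]
wrist_force: [0.6, -0.7, -0.4]
grip_width: -0.0
F [-0.03 -0.5  -0.53] sd [0.3 0.6 0.2] P [-84.72  39.09 213.94] t 23.125
```

View pics/w17.png

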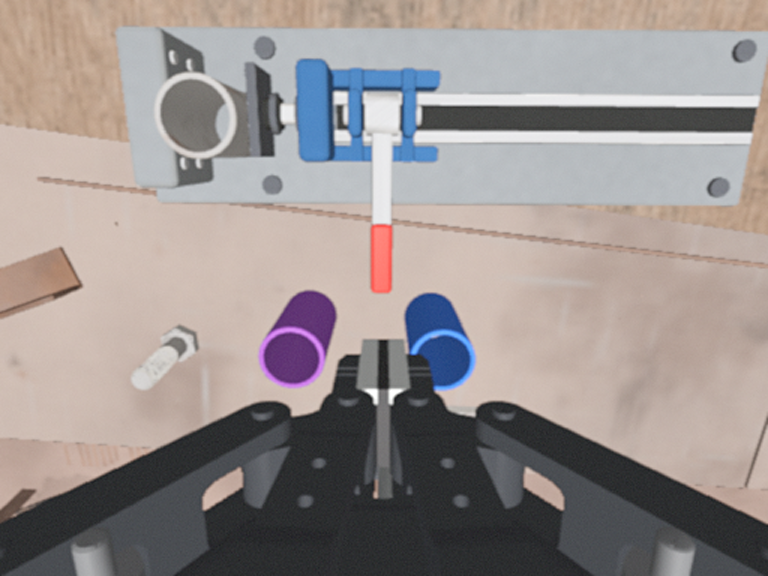

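View pics/s17.png

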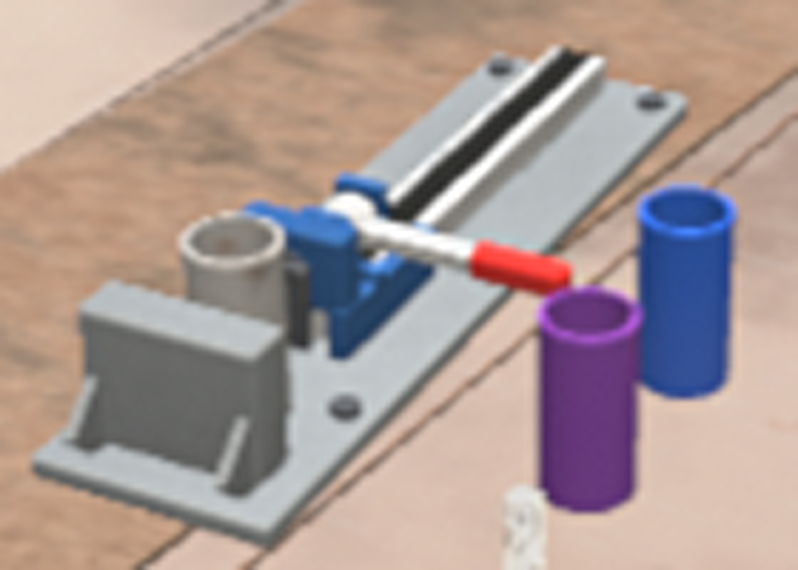

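```bash
python3 - <<'E'
from h import *
d=ctrl.read_camera("wrist");s=ctrl.get_state()
pickle.dump({k:np.array(d[k]) for k in("R","t","intrinsics")},open("w18.pkl","wb"))
cv2.imwrite("pics/w18.png",d["color"][:,:,::-1])
a=cv2.resize(cv2.imread("pics/w3.png"),(512,384),interpolation=cv2.INTER_AREA)[20:120,140:300]
b=cv2.imread("pics/w18.png")[20:120,140:300]
o=np.vstack([cv2.resize(x,None,fx=5,fy=5,interpolation=cv2.INTER_CUBIC)[:295] for x in(a,b)])
cv2.imwrite("pics/cmp.png",o)
E
python3 rem.py
```

```text
tcp vice [-84.9  39.  213.3] yaw err 0.01 w -0.0001 F vice [-0.58 -0.26  0.94] t 23.275
```

View pics/cmp.png

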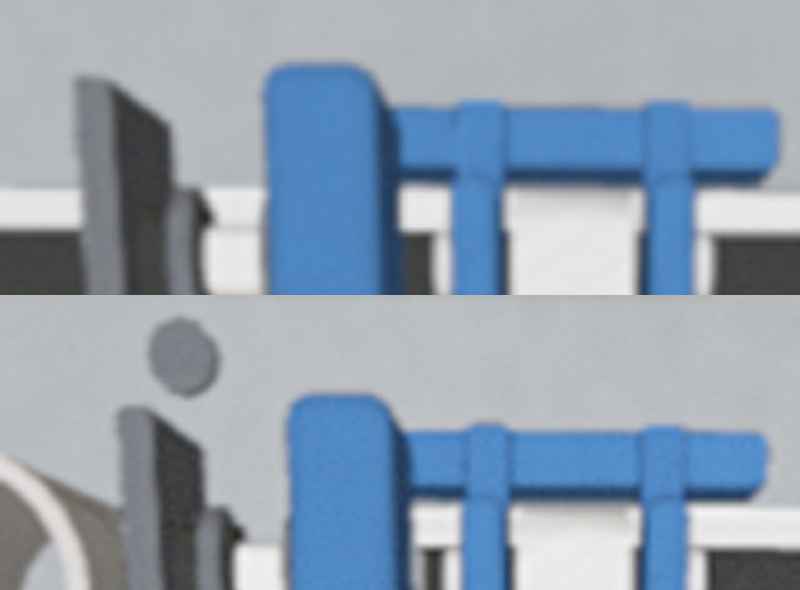

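```bash
python3 -m crank '[-2,0,-0.3,0,1, -4,0,-0.3,0,1, -5.9,1,-0.3,0,1, -5.9,4,-0.3,0,1, -5.9,7,-0.3,0,1, -5.9,9,-0.3,0,1, -5.9,9.6,-0.3,0,1, -5.9,9.6,-0.3,0,1]'; python3 meas.py
python3 - <<'E'
from h import *
d=ctrl.read_camera("wrist");cv2.imwrite("pics/w19.png",d["color"][:,:,::-1])
A=[cv2.resize(cv2.imread(f"pics/{n}.png"),(512,384),interpolation=cv2.INTER_AREA)[105:165,110:270] for n in("w9","w11")]+[cv2.imread("pics/w19.png")[105:165,110:270]]
b=cv2.resize(cv2.imread("pics/w12.png"),(280,200),interpolation=cv2.INTER_AREA)[45:105,110:270]
cv2.imwrite("pics/cmp2.png",cv2.resize(np.vstack([x[:37] for x in (A[0],A[1],b,A[2])]),None,fx=4,fy=4,interpolation=cv2.INTER_CUBIC))
E
```

```text
clock: 24.28
ee_pos: [0.6504, 0.1697, 0.1242]
eef_rot: [-0.028, 0.028, -0.707, 0.707]
wrist_force: [-0.2, -0.4, -0.4]
grip_width: 0.0002
F [-0.01  0.3   0.07] sd [0.4 0.6 0.5] P [-24.65  42.24 119.16] t 24.525
```

View pics/cmp2.png

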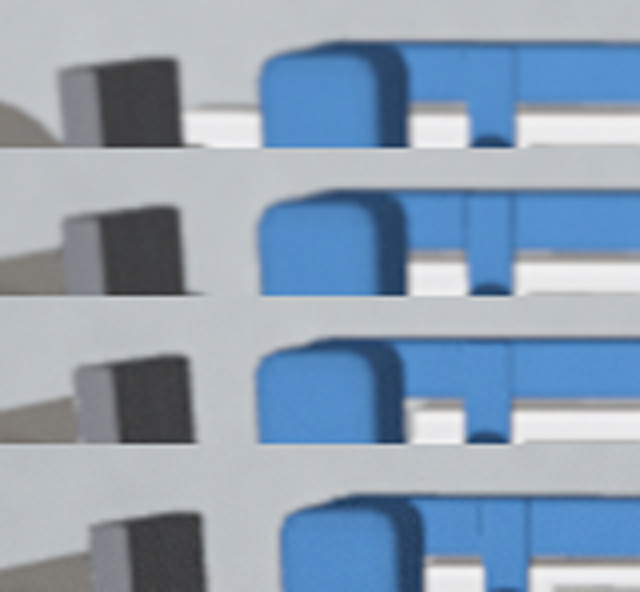

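Run:
```python
from h import *
f=np.load("fit.npy")
d=ctrl.read_camera("wrist");s=ctrl.get_state()
cv2.imwrite("pics/w20.png",d["color"][:,:,::-1])
pickle.dump({k:np.array(d[k]) for k in("R","t","intrinsics")},open("w20.pkl","wb"))
ims={"w3":cv2.resize(cv2.imread("pics/w3.png"),(512,384),interpolation=cv2.INTER_AREA),"w18":cv2.imread("pics/w18.png"),"w20":cv2.imread("pics/w20.png")}
crop={"w3":(140,20,160,90),"w18":(140,20,160,90),"w20":(110,100,160,90)}
for n,(x,y,w,h) in crop.items():
    cv2.imwrite(f"pics/z_{n}.png",cv2.resize(ims[n][y:y+h,x:x+w],None,fx=5,fy=5,interpolation=cv2.INTER_CUBIC))
def sub(im,row,c0,c1,ch):
    g=np.gradient(cv2.GaussianBlur(im,(0,0),.8)[...,ch].astype(float),axis=1)[row,c0:c1]; i=np.argmax(abs(g)); 
    if 0<i<len(g)-1:
        a,b,c=abs(g[i-1:i+2]); i=i+.5*(a-c)/(a-2*b+c)
    return c0+i
# guess columns of pad-left and jaw-left top edges
G={"w3":((155.6,193.2),(40,44,48,52)),"w18":((164,198),(48,52,56)),"w20":((132.8,180.3),(118,122,126,130))}
for n,((pc,jc),rows) in G.items():
    c=pickle.load(open(n+".pkl","rb"))
    for r in rows:
        p=sub(ims[n],r,int(pc)-5,int(pc)+6,1); j=sub(ims[n],r,int(jc)-5,int(jc)+6,2)
        P=w2v(f[:3],back(c,(p,r),.081));J=w2v(f[:3],back(c,(j,r),.081))
        print(n,r,round(p,2),round(j,2),"pad y",P[1].round(2),"jaw y",J[1].round(2),"gap",(P[1]-J[1]).round(2),"x",P[0].round(0))
```

```text
w3 40 154.57 192.17 pad y -39.55 jaw y -68.14 gap 28.59 x 25.0
w3 44 154.7 192.4 pad y -39.42 jaw y -68.17 gap 28.75 x 23.0
w3 48 154.77 192.54 pad y -39.24 jaw y -68.14 gap 28.9 x 20.0
w3 52 155.38 192.73 pad y -39.47 jaw y -68.14 gap 28.67 x 17.0
w18 48 163.1 196.81 pad y 115.03 jaw y 87.38 gap 27.65 x 25.0
w18 52 163.5 197.09 pad y 114.93 jaw y 87.3 gap 27.64 x 22.0
w18 56 163.62 197.36 pad y 115.07 jaw y 87.21 gap 27.85 x 19.0
w20 118 131.5 181.0 pad y 114.25 jaw y 85.65 gap 28.6 x 34.0
w20 122 137 181.14 pad y 111.29 jaw y 85.71 gap 25.58 x 31.0
w20 126 131.79 179.44 pad y 114.55 jaw y 86.84 gap 27.71 x 29.0
w20 130 131.7 179.4 pad y 114.83 jaw y 87.0 gap 27.83 x 27.0
```

View pics/z_w20.png

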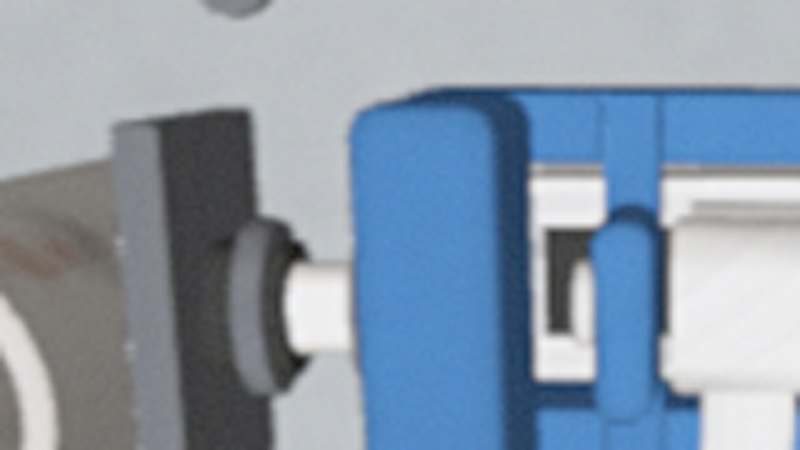

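View pics/z_w18.png

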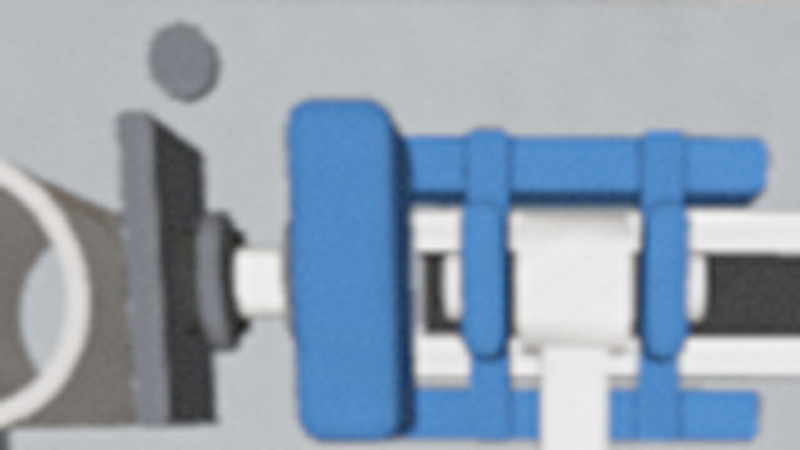

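```bash
cat > gap.py <<'E'
from h import *
f=np.load("fit.npy")
c20=pickle.load(open("w20.pkl","rb"));s=ctrl.get_state();T=tool(s);e=np.array(s["ee_pos"])
Rc=c20["R"]@T; tc=c20["R"]@e+c20["t"]   # cam = Rc*toolpt + tc
def cam(P,q):
    T=Rot.from_quat([q[1],q[2],q[3],q[0]]).as_matrix();e=v2w(f[:3],P)[0]
    R=Rc@T.T;return dict(R=R,t=tc-R@e,intrinsics=c20["intrinsics"])
def sub(im,row,c0,ch,w=4):
    c0=int(round(c0));g=np.gradient(cv2.GaussianBlur(im,(0,0),.7)[...,ch].astype(float),axis=1)[row,c0-w:c0+w+1]; i=int(np.argmax(abs(g)));i0=i
    if 0<i<len(g)-1:
        a,b,c=abs(g[i-1:i+2]); i=i+.5*(a-c)/(a-2*b+c)
    return c0-w+i
def run(n,im,c,pc,jc,rows):
    o=[]
    for r in rows:
        p=sub(im,r,pc,1);j=sub(im,r,jc,2)
        P=w2v(f[:3],back(c,(p,r),.081));J=w2v(f[:3],back(c,(j,r),.081));o.append((round(P[0]),round(p,1),round(j,1),round(P[1]-J[1],2)))
    print(n,o)
E
python3 - <<'E'
from gap import *
L=lambda n:cv2.resize(cv2.imread(f"pics/{n}.png"),(512,384),interpolation=cv2.INTER_AREA)
q0=[-.028,.028,-.707,.707];q1=[-.033,.02,-.705,.709]
run("w3",L("w3"),pickle.load(open("w3.pkl","rb")),154.7,192.4,(40,43,46,49))
run("w8",L("w8"),cam([-26.9,-114.9,117.1],q0),127,176.5,(128,131,134))
run("w9",L("w9"),cam([-26.4,-2,117],q0),127,176.5,(128,131,134))
run("w10",L("w10"),cam([-26.3,25.3,117],q0),127,176.5,(128,131,134))
run("w11",L("w11"),cam([-26.3,34.5,117],q0),127,176.5,(128,131,134))
b=np.zeros((384,512,3),np.uint8);b[60:260,:280]=cv2.resize(cv2.imread("pics/w12.png"),(280,200),interpolation=cv2.INTER_AREA)
run("w12",b,cam([-26.25,42.2,117],q1),129.5,174.7,(128,131,134))
run("w13",L("w13"),cam([-42.6,42.5,107.6],q1),122.3,169.5,(103,106,109))
run("w14",L("w14"),cam([-61.7,42.6,88.15],q1),101,156,(60,63,66))
run("w16",L("w16"),cam([-84.8,39,99.6],q0),103,160,(60,66,70,80))
run("w18",cv2.imread("pics/w18.png"),pickle.load(open("w18.pkl","rb")),163.3,197,(48,51,54))
run("w20",cv2.imread("pics/w20.png"),c20,133,180.4,(128,131,134))
E
```

```text
w3 [(25, np.float64(154.6), np.float64(192.2), np.float64(28.59)), (23, np.float64(154.6), np.float64(192.4), np.float64(28.81)), (21, np.float64(154.6), np.float64(192.5), np.float64(28.95)), (19, np.float64(154.8), np.float64(192.6), np.float64(28.89))]
w8 [(26, np.float64(124.0), np.float64(173.9), np.float64(28.72)), (24, np.float64(124.0), np.float64(174.0), np.float64(28.88)), (23, np.float64(124.7), np.float64(174.6), np.float64(28.89))]
w9 [(27, np.float64(124.2), np.float64(174.3), np.float64(28.82)), (25, np.float64(124.4), np.float64(174.5), np.float64(28.86)), (23, np.float64(124.8), np.float64(174.9), np.float64(28.95))]
w10 [(27, np.float64(124.7), np.float64(174.0), np.float64(28.33)), (25, 123, np.float64(174.3), np.float64(29.58)), (23, np.float64(125.5), np.float64(174.6), np.float64(28.37))]
w11 [(27, np.float64(124.9), np.float64(174.0), np.float64(28.24)), (25, 123, np.float64(174.2), np.float64(29.53)), (23, np.float64(125.5), np.float64(174.6), np.float64(28.39))]
w12 [(28, np.float64(128.1), np.float64(173.5), np.float64(26.17)), (26, np.float64(127.4), np.flo
[... 422 characters left out ...]
 np.float64(99.6), np.float64(155.1), np.float64(25.77))]
w16 [(2, np.float64(102.8), np.float64(157.4), np.float64(26.97)), (0, np.float64(103.7), np.float64(158.0), np.float64(26.93)), (-2, np.float64(103.7), np.float64(158.6), np.float64(27.34)), (-7, np.float64(104.5), np.float64(159.8), np.float64(27.72))]
w18 [(25, np.float64(163.1), np.float64(196.8), np.float64(27.67)), (23, np.float64(163.6), np.float64(197.1), np.float64(27.55)), (21, np.float64(163.4), np.float64(197.1), np.float64(27.77))]
w20 [(28, np.float64(131.8), np.float64(179.3), np.float64(27.64)), (26, np.float64(130.9), np.float64(179.4), np.float64(28.32)), (24, np.float64(132.5), np.float64(179.6), np.float64(27.55))]
```

```bash
python3 rem.py; python3 -m crank '[0,-3,0.1,0,0.2, 3,-3,0.2,0,-0.2, 6,-1,0.2,0,-0.2, 6,2,0.2,0,-0.2, 6,5,0.2,0,-0.2, 6,7,0.2,0,-0.2, 6,8,0.2,0,-0.2, 6,8,0.2,0,-0.2]' 50; python3 meas.py
python3 - <<'E'
from h import *
d=ctrl.read_camera("wrist");cv2.imwrite("pics/w21.png",cv2.resize(d["color"][:,:,::-1],None,fx=1.5,fy=1.5,interpolation=cv2.INTER_CUBIC))
E
```

```text
tcp vice [-25.   42.3 119.1] yaw err 0.02 w -0.0005 F vice [-0.63  0.28  0.23] t 24.625
clock: 25.62
ee_pos: [0.5905, 0.1629, 0.044]
eef_rot: [-0.028, 0.028, -0.706, 0.707]
wrist_force: [-0.5, 0.7, -0.2]
grip_width: 0.0513
F [-0.27  0.24  0.19] sd [0.6 0.5 0.6] P [-84.79  40.19  38.85] t 25.875
```

View pics/w21.png

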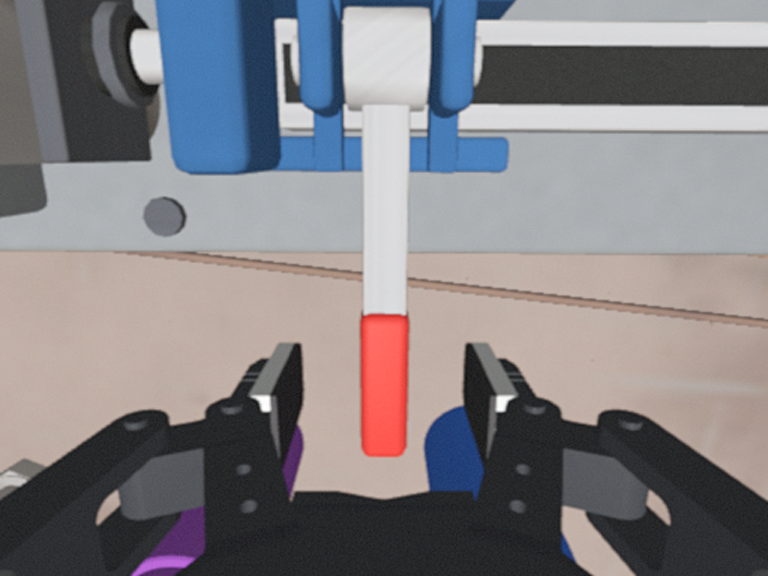

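```bash
python3 -m crank '[-0.1,0.3,0.04,0,0.3, -0.1,0.3,0.04,0,1, -0.1,0.3,0.04,0,1, -0.1,0.3,0.04,0,1, -0.1,0.3,0.04,0,1]' 50; python3 rem.py
python3 -m crank '[-0.1,-1.3,0,0,1, -0.39,-2.57,0,0,1, -0.87,-3.78,0,0,1, -1.52,-4.91,0,0,1, -2.33,-5.93,0,0,1, -3.29,-6.81,0,0,1, -3.29,-6.81,0,0,1]' 50; python3 rem.py
python3 -m crank '[-0.71,-0.51,0,0,1, -1.46,-0.94,0,0,1, -2.25,-1.3,0,0,1, -2.53,-1.4,0,0,1, -2.53,-1.4,0,0,1]' 50; python3 meas.py;  python3 - <<'E'
from h import *
d=ctrl.read_camera("wrist");cv2.imwrite("pics/w22.png",cv2.resize(d["color"][:,:,::-1],None,fx=1.5,fy=1.5,interpolation=cv2.INTER_CUBIC))
E
```

```text
clock: 26.55
ee_pos: [0.5915, 0.1628, 0.0414]
eef_rot: [0.028, -0.028, 0.707, -0.706]
wrist_force: [0.3, 1.2, 1.4]
grip_width: 0.0131
tcp vice [-84.4  39.9  35.4] yaw err 0.0 w 0.0131 F vice [0.36 1.13 1.42] t 26.55
clock: 27.42
ee_pos: [0.6239, 0.1645, 0.1111]
eef_rot: [-0.027, 0.028, -0.706, 0.707]
wrist_force: [-4.8, -2.7, -0.3]
grip_width: 0.0127
tcp vice [-52.   39.  105.1] yaw err -0.03 w 0.0127 F vice [-5.01 -2.28 -0.32] t 27.425
clock: 28.05
ee_pos: [0.6473, 0.1663, 0.1242]
eef_rot: [-0.026, 0.03, -0.706, 0.707]
wrist_force: [-5.0, -1.4, -3.0]
grip_width: 0.0128
F [-5.72 -1.3  -2.85] sd [0.3 0.4 0.5] P [-28.49  38.94 118.17] t 28.3
```

View pics/w22.png

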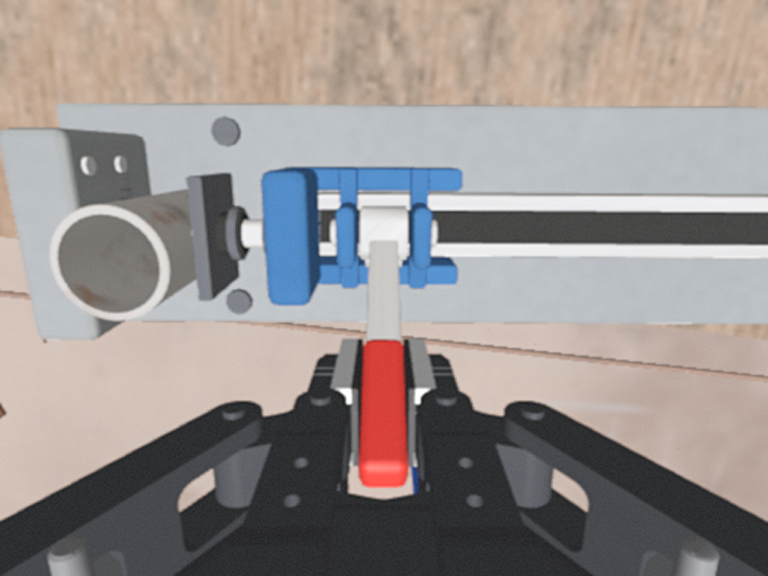

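```bash
cat > snap.py <<'E'
import sys
from gap import *
def snap(n,save=True):
    d=ctrl.read_camera("wrist");cv2.imwrite(f"pics/{n}.png",d["color"][:,:,::-1]);c={k:np.array(d[k]) for k in("R","t","intrinsics")}
    im=cv2.imread(f"pics/{n}.png")
    # predict pad/jaw columns at several x; search jaw near predicted edge from lever y
    s=ctrl.get_state();y=w2v(f[:3],s["ee_pos"])[1]
    o=[]
    for x in (18,20,22,24):
        pj=proj(c,v2w(f[:3],[x,y+47.2,75]))[0];r=int(round(pj[1]))
        if not 3<r<380: continue
        r=int(round(pj[1]));j=sub(im,r,pj[0],2,6);J=w2v(f[:3],back(c,(j,r),.081))
        pp=proj(c,v2w(f[:3],[x,J[1]+27.2,75]))[0];p=sub(im,r,pp[0],1,5);P=w2v(f[:3],back(c,(p,r),.081))
        o.append((x,round(float(j),1),round(float(p),1),round(float(J[1]),2),round(float(P[1]-J[1]),2)))
    print(n,"x,jcol,pcol,jawY,gap",o)
if __name__=="__main__": snap(sys.argv[1])
E
python3 snap.py s22
python3 -m crank '[0,0,-0.2,0,1, 0,0,-0.4,0,1, 0,0,-0.6,0,1, 0,0,-0.8,0,1, 0,0,-1,0,1, 0,0,-1,0,1]' >/dev/null;python3 meas.py; python3 snap.py s23
```

```text
s22 x,jcol,pcol,jawY,gap [(18, 174.8, 125.5, 86.29, 28.72), (20, 174.6, 133.0, 86.23, 24.17), (22, 174.5, 133.0, 86.19, 24.04), (24, 174.2, 125.2, 86.18, 28.29)]
F [ -6.41 -10.6   -1.26] sd [0.5 0.5 0.4] P [-28.52  42.02 118.13] t 29.4
s23 x,jcol,pcol,jawY,gap [(18, 174.5, 124.0, 88.91, 29.28), (20, 174.2, 129.7, 88.92, 25.74), (22, 173.9, 129.1, 88.96, 25.84), (24, 173.8, 127.5, 88.9, 26.56)]
```

```bash
python3 -m crank '[0.55,0.22,0.04,0,1, 1.07,0.46,0.08,0,1, 1.45,0.67,0.1,0,1, 1.82,0.89,0.1,0,1, 2.18,1.14,0.1,0,1, 2.53,1.4,0.1,0,1, 2.53,1.4,0.1,0,1]' 50 >/dev/null; python3 meas.py; python3 snap.py s24
```

```text
F [ -0.1  -10.88  11.47] sd [0.6 0.3 0.3] P [-42.78  42.08 109.81] t 30.575
s24 x,jcol,pcol,jawY,gap [(18, 170.2, 121.5, 88.92, 26.73), (20, 169.8, 122.1, 88.98, 26.1), (22, 169.7, 121.6, 88.93, 26.19), (24, 169.5, 121.6, 88.87, 26.07)]
```

```bash
python3 -m crank '[0.33,0.28,0,0,1, 0.65,0.57,0,0,1, 0.95,0.88,0,0,1, 1.24,1.21,0,0,1, 1.5,1.55,0,0,1, 1.77,1.9,0,0,1, 1.77,1.9,0,0,1]' 50 >/dev/null; python3 meas.py; python3 snap.py s25
```

```text
F [ -3.32 -11.09  15.5 ] sd [0.5 0.4 0.5] P [-62.02  42.22  90.67] t 31.75
s25 x,jcol,pcol,jawY,gap [(18, 157.2, 102.2, 88.89, 26.07), (20, 156.8, 101.7, 88.89, 26.05), (22, 156.5, 101.2, 88.89, 26.05), (24, 156.2, 100.7, 88.85, 26.05)]
```

```bash
python3 -m crank '[0.33,0.55,0,0,1, 0.65,1.13,0,0,1, 0.9,1.73,0,0,1, 1.13,2.34,0,0,1, 1.3,2.97,0,0,1, 1.42,3.61,0,0,1, 1.42,3.61,0,0,1]' 50; python3 snap.py s26
```

```text
clock: 32.67
ee_pos: [0.5973, 0.1657, 0.0586]
eef_rot: [-0.03, 0.023, -0.705, 0.708]
wrist_force: [-2.6, -11.5, 9.4]
grip_width: 0.013
s26 x,jcol,pcol,jawY,gap [(18, 120.8, 44.0, 88.63, 26.29), (20, 120.1, 43.0, 88.64, 26.26)]
```

```bash
python3 -m crank '[0.06,0.65,0,0,1, 0.1,1.3,0,0,1, 0.1,1.4,0,0,1, 0.1,1.4,0,0,1]' 50; python3 meas.py; python3 snap.py s27
```

```text
clock: 33.22
ee_pos: [0.5956, 0.1656, 0.0439]
eef_rot: [-0.029, 0.023, -0.705, 0.708]
wrist_force: [-2.3, -10.7, 7.2]
grip_width: 0.0127
F [ -3.47 -10.9    7.53] sd [0.5 0.2 0.6] P [-80.11  42.28  37.89] t 33.475
s27 x,jcol,pcol,jawY,gap []
```

```bash
sed -i 's/for x in (18,20,22,24)/for x in (18,21,-3,-10,-14,-18)/' snap.py
python3 snap.py s28; python3 -m crank '[0,0.4,0,0,1, 0,0.8,0,0,1, 0,0.8,0,0,1, 0,0.8,0,0,1]' 50; python3 meas.py; python3 snap.py s29
python3 - <<'E'
import cv2
cv2.imwrite("pics/s29c.png",cv2.resize(cv2.imread("pics/s29.png")[0:150,0:280],None,fx=2.8,fy=2.8,interpolation=cv2.INTER_CUBIC))
E
```

```text
s28 x,jcol,pcol,jawY,gap [(-3, 100.0, 13.0, 91.29, 27.19), (-10, 111.2, 28.3, 88.62, 26.36), (-14, 112.6, 30.5, 88.64, 26.38), (-18, 114.0, 33.0, 88.69, 26.28)]
clock: 34.08
ee_pos: [0.5958, 0.1657, 0.0415]
eef_rot: [-0.029, 0.023, -0.705, 0.708]
wrist_force: [-13.3, -13.3, 46.3]
grip_width: 0.0132
F [-13.39 -12.08  46.54] sd [0.6 0.5 0.3] P [-79.9   42.39  35.55] t 34.325
s29 x,jcol,pcol,jawY,gap [(-3, 97.4, 8.5, 91.07, 27.19), (-10, 108.3, 23.2, 88.61, 26.51), (-14, 101.0, 10.0, 91.39, 28.63), (-18, 110.8, 28.1, 88.8, 26.28)]
```

View pics/s29c.png

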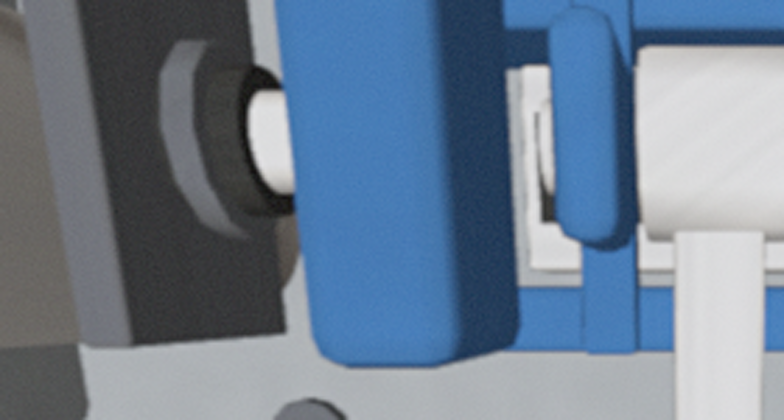

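```bash
python3 -m crank '[0,-0.4,0,0,1, 0,-0.7,0,0,1, 0,-0.7,0,0,1]' 50 >/dev/null; python3 meas.py; python3 snap.py s30
python3 -m crank '[0,0,0.25,0,1, 0,0,0.5,0,1, 0,0,0.5,0,1]' 50 >/dev/null; python3 meas.py; python3 snap.py s31
```

```text
F [ -1.76 -10.49   5.9 ] sd [0.6 0.3 0.4] P [-79.87  42.35  36.76] t 35.0
s30 x,jcol,pcol,jawY,gap [(-3, 98.0, 14.0, 91.45, 25.97), (-10, 109.8, 26.1, 88.66, 26.37), (-14, 102.0, 19.0, 91.63, 26.4), (-18, 112.5, 30.9, 88.77, 26.22)]
F [-2.38 -4.08  5.88] sd [0.5 0.5 0.4] P [-79.84  42.1   36.75] t 35.675
s31 x,jcol,pcol,jawY,gap [(-3, 99.0, 7.0, 91.06, 28.62), (-10, 109.9, 25.8, 88.48, 26.61), (-14, 110.7, 28.3, 88.69, 26.34), (-18, 112.1, 30.7, 88.73, 26.28)]
```

```bash
python3 -m crank '[0,0,0.15,0,1, 0,0,0.3,0,1, 0,0,0.3,0,1]' 50 >/dev/null; python3 meas.py; python3 snap.py s32
python3 -m crank '[0,0,0,0,0.8, 0,0,0,0,0.5, 0,0,0,0,0.2, 0,0,0,0,-0.2, 0,0,0,0,-0.2]' >/dev/null; python3 meas.py; python3 snap.py s33
```

```text
F [-2.19 -0.53  6.12] sd [0.4 0.5 0.3] P [-79.83  41.97  36.77] t 36.35
s32 x,jcol,pcol,jawY,gap [(-3, 99.0, 13.2, 91.02, 26.8), (-10, 109.8, 26.1, 88.44, 26.6), (-14, 110.6, 28.3, 88.66, 26.39), (-18, 111.9, 30.5, 88.69, 26.41)]
F [-0.06 -0.21  0.03] sd [0.2 0.4 0.5] P [-84.34  40.75  33.17] t 37.275Traceback (most recent call last):
  File "snap.py", line 16, in <module>
    if __name__=="__main__": snap(sys.argv[1])
                             ~~~~^^^^^^^^^^^^^
  File "snap.py", line 13, in snap
    pp=proj(c,v2w(f[:3],[x,J[1]+27.2,75]))[0];p=sub(im,r,pp[0],1,5);P=w2v(f[:3],back(c,(p,r),.081))
                                                ~~~^^^^^^^^^^^^^^^^
  File "gap.py", line 9, in sub
    c0=int(round(c0));g=np.gradient(cv2.GaussianBlur(im,(0,0),.7)[...,ch].astype(float),axis=1)[row,c0-w:c0+w+1]; i=int(np.argmax(abs(g)));i0=i
                                                                                                                        ~~~~~~~~~^^^^^^^^
    return _wrapfunc(a, 'argmax', axis=axis, out=out, **kwds)
    return bound(*args, **kwds)
ValueError: attempt to get argmax of an empty sequence
```

```bash
python3 -m crank '[0,-2,0,0,-0.2, 0,-5,0,0,-0.2, 0,-9,0,0,-0.2, 0,-13,0,0,-0.2, 0,-16,0,0,-0.2, 0,-16,0,0,-0.2, 0,-16,0,0,-0.2, 0,-16,0,0,-0.2]' >/dev/null; python3 meas.py; sed -i 's/(18,21,-3,-10,-14,-18)/(16,18,20,22,24,-10,-14,-18)/' snap.py; python3 snap.py s34;  python3 - <<'E'
import cv2
cv2.imwrite("pics/s34b.png",cv2.resize(cv2.imread("pics/s34.png"),None,fx=1.5,fy=1.5,interpolation=cv2.INTER_CUBIC))
E
```

```text
F [-0.16  0.07  0.02] sd [0.1 0.4 0.6] P [-85.07  40.58 192.29] t 38.575
s34 x,jcol,pcol,jawY,gap [(16, 192.5, 158.7, 89.22, 25.89), (18, 192.5, 158.5, 89.09, 25.96), (20, 192.1, 158.1, 89.28, 25.89), (22, 192.1, 157.7, 89.2, 26.16), (24, 191.8, 157.7, 89.32, 25.88), (-10, 193.9, 161.4, 89.47, 25.58), (-14, 194.2, 160.9, 89.41, 26.32), (-18, 194.5, 162.0, 89.37, 25.76)]
```

View pics/s34b.png

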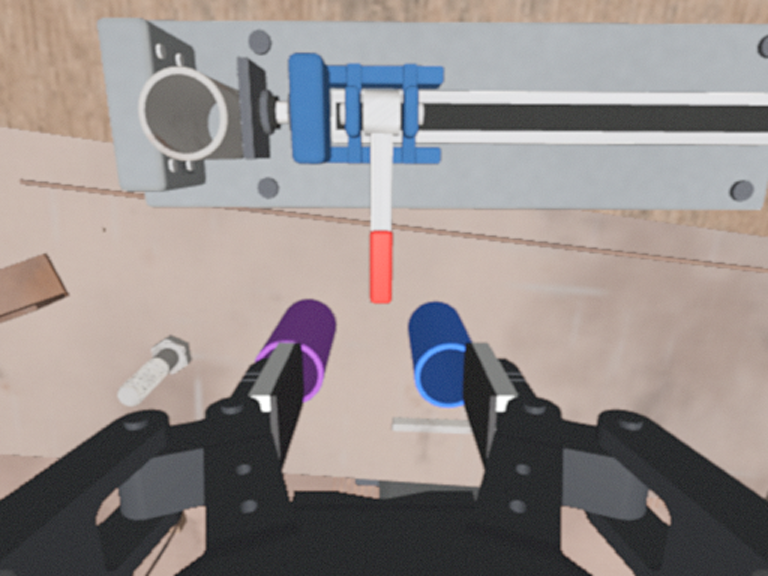

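```bash
python3 - <<'E'
from h import *
f=np.load("fit.npy")
d=ctrl.read_camera("side");b=d["color"][175:275,145:285,::-1]
cv2.imwrite("pics/s35.png",cv2.resize(b,None,fx=5.7,fy=5.7,interpolation=cv2.INTER_CUBIC))
def cen(im):
    m=((im[...,2]>150)&(im[...,1]<90)&(im[...,0]<90)).astype(np.uint8);ys,xs=np.nonzero(m);return xs.mean()/5.7+145,ys.mean()/5.7+175,len(xs)
for n in("side0c","s17","s35"): print(n,cen(cv2.imread(f"pics/{n}.png")))
for jy,th in((-115,0),(38.9,0),(40.5,0),(40.5,.05),(40.5,.1)):
    print(jy,th,proj(d,v2w(f[:3],[-88*np.cos(th),jy,52+88*np.sin(th)])))
E
python3 rem.py
```

```text
side0c (np.float64(262.1112713290074), np.float64(195.851866230381), 1898)
s17 (np.float64(236.33840722694265), np.float64(222.40493160982027), 2614)
s35 (np.float64(235.84890965732086), np.float64(222.79854620976116), 2568)
-115 0 [[262.27741742 195.76038738]]
38.9 0 [[237.27368982 221.82848183]]
40.5 0 [[236.98643489 222.12796473]]
40.5 0.05 [[236.94681615 220.5847806 ]]
40.5 0.1 [[236.82704464 219.02041712]]
tcp vice [-84.5  40.7 192.9] yaw err 0.01 w 0.0511 F vice [-0.17  0.21  0.61] t 38.675
```

View pics/s35.png

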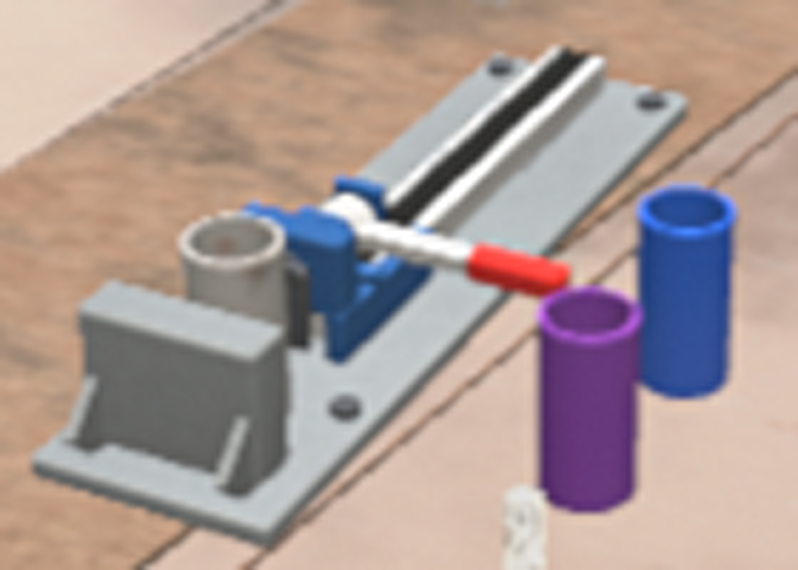

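```bash
python3 -m crank '[0,-1,0,0,-0.2, 0,-1,0,0,-0.2, 0,-1,0,0,-0.2, 0,-1,0,0,-0.2]' >/dev/null; python3 meas.py; python3 snap.py s36
python3 - <<'E'
from station import ctrl
print(ctrl.close_job())
E
```

```text
F [-0.12  0.31  0.49] sd [0.6 0.4 0.4] P [-84.51  40.7  203.16] t 39.425
s36 x,jcol,pcol,jawY,gap [(16, 195.1, 162.7, 89.28, 25.86), (18, 195.0, 162.6, 89.26, 25.86), (20, 194.8, 162.5, 89.37, 25.66), (22, 194.8, 162.2, 89.22, 25.92), (24, 194.6, 161.7, 89.27, 26.09), (-10, 196.5, 165.3, 89.36, 25.65), (-14, 196.7, 164.8, 89.47, 26.33), (-18, 197.1, 165.6, 89.35, 26.03)]
the job is handed in; nothing more can be done
None
```

The pipe is clamped against the end stop with the lever fully down, and I handed the job in at about 39.5 s. The final press is 10–12 N, worked out from camera images of the pad and its spring rate rather than measured directly.

**First pass:** I pinched the red grip, raised the lever to about 1.2 rad, slid the jaw until the pipe was home and the side push read about 12 N, then locked it. The pictures afterwards showed the jaw had slipped back about 2 mm, leaving only about 5 N on the pipe. I did not find out exactly when it slipped.

**Second pass:** I raised the lever again, pushed until the pad was compressed by about 2.7 mm, and lowered the lever while watching the pad-to-jaw gap. This time I let the side and downward forces die away before opening the fingers.

**Last checks:**
- **Pressure:** The gap between pad and jaw was about 25.9 mm, against 28.85 mm with the pad free. That is 2.9 mm of compression, or about 11.5 N. Lower views just before letting go gave 26.3–26.4 mm, or about 10 N, so the two disagree slightly. The gap held steady in two pictures about 1 s apart after letting go.
- **Lever:** Its position in the side view matches fully down. I pressed it down with up to about 46 N through the fingertips, which was more than I meant to use.
- **Pipe and surroundings:** The pipe stands upright. The blue and purple pipes look unmoved in the side view; I did not measure the other bystanders again.
- **Robot:** It was clear of everything, with no force reading above noise.

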